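# Clamp a brass housing in the cam fixture of a laser marking bench

## Robot

A 6-joint arm with a two-finger parallel gripper is mounted at the origin on the work surface. World frame = base frame: x ahead of the robot, y to its left, z up, the work surface at z = 0. Lengths are in m, angles in rad, forces in N, time in s.
With the tool pointing down it reaches from about 0.375 to 0.975 m from the base axis. Payload 3.8 kg.
Tool frame: the origin (TCP) lies at the very end of the fingers, on their centre line; the grasp point (between the pads) lies 19 mm behind it (bot.pinch_z is the distance from the TCP to the grasp point, in m); x points along the fingers, y is the direction in which the jaws open and shut, and the axes are right-handed (so a half turn about x gives the same grasp; the last joint's range is limited). The gripper opens to 85 mm and grips with 20 to 120 N. Pads are 22 mm wide; open, the fingers measure 114 mm over their backs; the gripper's body (76 mm by 85 mm) begins 54 mm behind the grasp point. The pads swing forward as they close: fully open they stand 13 mm farther back than shut.
Start: joints at [-1.155, 0.264, 1.604, -0, 1.274, -0.037], TCP at [0.295, -0.607, 0.231] pointing down, gripper open.
Joint ranges: [-2.63, 2.63], [-0.94, 2.18], [0.31, 2.57], [-1.31, 4.45], [0, 2.66], [-2.55, 2.55]. Speed limits (rad/s): [2.57, 2.57, 3.14, 3.14, 3.14, 3.14].

## Interface

Orientations are given as a rotation vector (axis times angle).
In Python, from workcell import monitor, imaging, finish_job, bot gives the robot as it stands.
- The arm moves only by the tool jog_arm, never from a script. Its argument "rows" is a list of rows, each a list of 7 numbers: the shift along the tool's x, y, z in m, then the turn, a rotation vector about the tool's x, y, z in rad, then the opening in per cent of the stroke, from 0 (shut) to 100 (fully open). A call has 1 to 20 rows; each row is the pose to reach, as a shift and turn from the pose measured when the call began, along the tool's axes at that moment; what a row does not reach only later rows make up. A row lasts 1/10 s, in which the tool goes at most 50 mm and 8.59 degrees, less where a joint would pass 70% of its speed; a pose out of reach is approached as far as the arm can. A call with a gripper value outside its range is refused whole. The fingers move at their own pace and stop on an object; "force" is the grip in N (left out, the last holds). Time passes only in rows, so rows that repeat a pose let the fingers close. It gives the time, the measured TCP pose, the force and the opening at its end, in the units of the state.
- monitor.read_state(): the state, without advancing time (a new reading comes with each control period).
- imaging.read_camera(name): name is "side" or "top"; returns the picture (400x640x3 uint8, blue, green, red); there is no depth.
- imaging.camera_params(name): a dict with "fx", "fy", "cx", "cy" (pixels), "k1" (the pictures are not rectified: a ray, as slopes to the right and down, at radius r is drawn at 1 + k1 r^2 times it, then the intrinsics apply), "T" (4x4, takes a point from camera to world coordinates). Camera axes: x right, y down, z forward; pixel columns grow to the right and rows downward; lengths in m; the calibration is good to about 2 mm. A picture is of the moment at which its call begins. camera_params takes no time and is no camera call.
- finish_job(): hands the job in, once; it reports no verdict.
The state is a dict: "time": time; "q": joint angles; "joint_vel": joint speeds; "joint_torque": joint torques, N m; "tool_pos": TCP position; "tcp_rot": TCP orientation; "wrist_force": force on the tool from outside, world axes, zero at the start; "torque": the same for the moment, N m; "width": opening from 0.0 (shut) to 1.0 (fully open).
Only numpy, scipy, OpenCV 4.12 (cv2) and the standard library are available. Lean on these libraries where they do the work, as an engineer would, in place of code of your own. Each camera call takes 0.05 s, during which the arm holds its last target. There are 200 camera calls.

## Task

Lay the brass housing with the square flange flat in the nest of the marking fixture, boss up, and let go of it. Then turn the fixture's crank anticlockwise (seen from above) until the cam roller has climbed the rise, passed the lip and dropped into the flat of the cam, and leave it resting there so that the jaw stays clamped. Feel for the flat and do not crank on beyond it: the cam then rises steeply and the jaw would crush the flange; leave everything else on the bench where it is.

Things in the scene. Friction and masses are not known exactly. Their poses are not given: they have to be found in the camera images.
- housing: The workpiece, loose brass: a square flange 44 x 44 mm, 14 mm thick, with a round boss on top, 26 mm in diameter, its flat top 40 mm above the underside. About 0.2 kg. Origin: centre of the flange's underside; x, y along the flange's edges, z up through the boss. Any of its four ways round fits the nest.
- round_housing: Bystander of the same brass with the same boss, but its flange is round, 44 mm in diameter, 14 mm thick. It stands upright near the square one; they may have changed places. Origin: centre of the underside.
- fixture: Marking fixture, fixed to the bench: grey-painted steel plate 150 (x) x 200 (y) x 15 mm. Origin: centre of its underside, z up. Along its y axis, from -y to +y: cam shaft with crank (x 0, y -55 mm), follower carriage with jaw (up to 47 mm above the bench, the highest part but for the crank), nest. It stands elsewhere and turned a little each time.
- nest (a point): Nest floor (plate top, 15 mm above bench), where the housing's underside centre is once pressed to the fence; axes as the fixture's. The fence (10 mm high) is 22 mm off on +y; two side guides (8 mm high) 49 mm apart in x leave 2.5 mm play either side; on -y the open jaw's face (26 mm wide, top 29 mm above bench) is 30 mm off: 8 mm play in y, taken up as the jaw closes.
- jaw: Sprung clamp jaw on the follower carriage, moved along the fixture's +y to the nest as the cam lifts the roller. Face 58 mm from its origin along +y. Once it meets the flange it stands still and its spring loads up: about 9 N in the cam's flat, 11 to 13 N on the lip just before the flat, over 20 N on the lobe after it. Over 18 N dents the flange.
- crank (a joint): Crank angle, rad, growing anticlockwise seen from above; turns from -0.05 to 3.9, starts at 0 to 0.4 with the clamp open. The cam is clamped on the shaft at a setting that differs each time: the roller reaches the middle of the flat anywhere from 1.6 to 3.1 on this joint. On the rise the springs turn the crank back if let go; near the flat they draw the roller into it.
- cam_axis (a point): Point on the cam shaft's axis, 58 mm above the bench; axes as the fixture's. In turning order the cam, seen under the crank arm, has a round base (hardly any resistance), a rise of 14 mm over 1 rad (1 to 6 N at the grip), a lip, a 2 mm drop (crank pulled forwards by some N), a flat about 0.15 rad long (no force) and, from about 0.3 rad after the lip, a steep 9 mm rise within 0.3 rad (7 to 17 N).
- crank_grip (a point): Grasping point on the crank's upright grip, a grey cylinder 18 mm in diameter, 59 to 99 mm above the bench, turning freely on its pin; the point is on its axis, 81 mm above the bench, 60 mm from the shaft's axis. The arm below it is 18 mm wide, upper face 58 mm above the bench. In the fixture's frame it lies (crank angle - 2.6 rad) anticlockwise from +x as seen from the shaft.
- screwdriver: Bystander: a screwdriver 170 mm long lying on the bench beyond the housings, between tray and jar.
- jar: Bystander: a white jar, 48 mm in diameter and 50 mm high, beyond the fixture.
- tray: Bystander: a clear open tray 110 x 150 x 30 mm to the left and far.
- spanner: Bystander: a steel spanner 160 mm long lying to the right of the fixture.
- collar: Bystander: a steel shaft collar, 36 mm in diameter and 14 mm high, lying near the housings.
Things that resemble listed ones, but are neither listed nor needed, are in the scene too. Leave any black look-alike of the housing alone.

How it is judged:
On the way:
1. the square-flanged housing lies flat in the nest, released, with the clamp still open (horizontal distance between housing and nest below 0.011 m and height (world z) of housing between 0.012 and 0.018 m and angle between housing's own z axis and vertical below 0.06 rad and contact force between the fingers and housing below 0.1 N and value of joint crank below 0.6 rad), for 0.2 s.
At the end, for the whole second after the job is handed in: The square-flanged housing lies flat in the nest (within 5 mm, tilt under 0.06 rad), the jaw presses on it with the force of the cam's flat (7 to 11 N), and the released crank stands still (horizontal distance between housing and nest below 0.005 m and height (world z) of housing between 0.012 and 0.018 m and angle between housing's own z axis and vertical below 0.06 rad and contact force between jaw and housing between 7 and 11 N and value of joint crank above 1.3 rad and velocity of joint crank between -0.05 and 0.05 rad/s); the robot touches nothing.
It fails at once if the cam was cranked beyond the flat: the jaw pressed the housing with more than 18 N (contact force between jaw and housing above 18 N).
It fails at once if a bystander was moved by more than 30 mm (distance of any of round_housing, screwdriver, jar, tray, spanner, collar from where it was at the start of the episode above 0.03 m).
It also fails if it takes over 72 s, if anything falls off the work surface, if the arm or the gripper's body presses on something with over 40 N, if the wrist force passes 120 N, or if a joint passes its speed limit or range.

## Working session

There is one attempt and no reset: what is moved stays moved. The work goes in short steps, Python scripts to look and compute and a tool call to move; the robot and the scene stay as the last step left them, time stands still between calls to the robot, and variables do not carry over. Pictures are saved under pics/ and viewed, about 8 in all and at most 12, crops included, and the job is handed in when it is done.

Besides the shell and the picture viewer there is one more tool, called after "Emit:" as a command line: name --pt "numbers of a row" for each row, then --argument value for the rest. jog_arm: Moves the arm, as the interface text tells. Its arguments: {"type":"object","properties":{"rows":{"type":"array","items":{"type":"array","items":{"type":"number"}}},"force":{"type":"number"}},"required":["rows"]}

```bash
ls; mkdir -p pics
python3 - <<'E'
from workcell import monitor, imaging, bot
import cv2
s=monitor.read_state()
print({k:(s[k]) for k in('time','tool_pos','tcp_rot','width','wrist_force')},bot.pinch_z)
for n in('top','side'):
    cv2.imwrite(f'pics/{n}0.png',imaging.read_camera(n)); p=imaging.camera_params(n); print(n,p)
E
```

```text
pics
{'time': 0.0, 'tool_pos': array([ 0.29502582, -0.60629776,  0.22995211]), 'tcp_rot': array([ 1.97044546,  0.45625791, -1.97129454]), 'width': 1.0016016135648558, 'wrist_force': array([-0.48833661,  0.50739535,  0.21398302])} 0.0187
top {'fx': 417.9116519338127, 'fy': 417.9116519338127, 'cx': 316.9260901653286, 'cy': 193.0319163311484, 'k1': -0.047981595865891014, 'T': array([[-1.54190966e-02, -9.85965020e-01,  1.66238473e-01,
         4.22530658e-01],
       [-9.99881092e-01,  1.51657763e-02, -2.79320563e-03,
         3.59805516e-02],
       [ 2.32867545e-04, -1.66261775e-01, -9.86081623e-01,
         1.09287385e+00],
       [ 0.00000000e+00,  0.00000000e+00,  0.00000000e+00,
         1.00000000e+00]])}
side {'fx': 515.0489108383558, 'fy': 515.0489108383558, 'cx': 321.53447166838066, 'cy': 191.452625214164, 'k1': -0.058052328471208545, 'T': array([[-0.97980952, -0.12801853,  0.15357268,  0.3670697 ],
       [-0.19925629,  0.56209714, -0.80271024,  1.10020877],
       [ 0.01643902, -0.81710346, -0.57625662,  0.8298574 ],
       [ 0.        ,  0.        ,  0.        ,  1.        ]])}
```

View pics/top0.png

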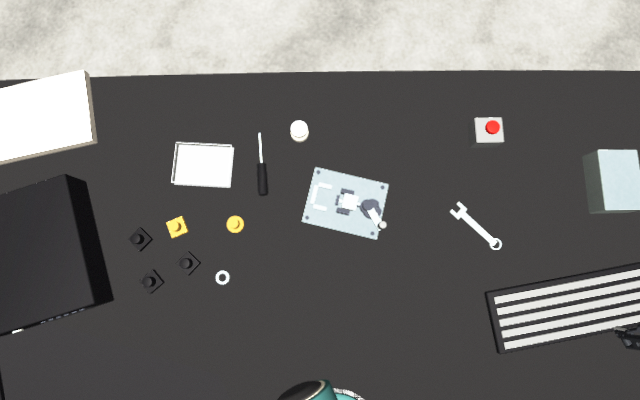

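View pics/side0.png

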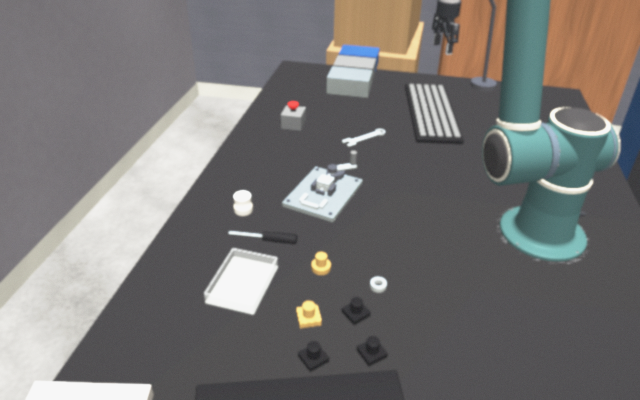

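Candidates for the housing in the top view: brass square at (177,227), brass round at (235,224), and black squares at (141,239), (190,263) and (151,281). I choose (177,227), which is brass with a square flange. I'll check it in a close crop and measure it along with the fixture.

```bash
cat > h.py <<'E'
from workcell import monitor, imaging, bot, finish_job
import cv2, numpy as np
from scipy.spatial.transform import Rotation as R
def cast(n,uv,z):
    p=imaging.camera_params(n);K=np.array([[p['fx'],0,p['cx']],[0,p['fy'],p['cy']],[0,0,1]])
    s=cv2.undistortPoints(np.float64(uv).reshape(-1,1,2),K,np.array([p['k1'],0,0,0]))[:,0]
    d=np.c_[s,np.ones(len(s))]@p['T'][:3,:3].T; o=p['T'][:3,3]
    return (o+d*((z-o[2])/d[:,2])[:,None])[:,:2]
def proj(n,P):
    p=imaging.camera_params(n);K=np.array([[p['fx'],0,p['cx']],[0,p['fy'],p['cy']],[0,0,1]]);Ti=np.linalg.inv(p['T'])
    return cv2.projectPoints(np.float64(P).reshape(-1,1,3),cv2.Rodrigues(Ti[:3,:3])[0],Ti[:3,3],K,np.array([p['k1'],0,0,0,]))[0][:,0]
def brass(im):
    h=cv2.cvtColor(im,cv2.COLOR_BGR2HSV); return cv2.inRange(h,(12,110,60),(35,255,255))
E
python3 - <<'E'
from h import *
im={n:cv2.imread(f'pics/{n}0.png') for n in('top','side')}
for n in im:
    cs=cv2.findContours(brass(im[n]),cv2.RETR_EXTERNAL,cv2.CHAIN_APPROX_NONE)[0]
    for c in cs:
        if cv2.contourArea(c)>60:
            r=cv2.minAreaRect(c); b=cv2.boxPoints(r); print(n,r,cv2.contourArea(c)); w=cast(n,b,.014 if n=='top' else .01);print(w.round(4).tolist(),w.mean(0))
t=im['top']
h=cv2.cvtColor(t,cv2.COLOR_BGR2HSV); print('hsv plate',h[225,340],h[175,330])
m=cv2.inRange(t,(90,90,90),(255,255,255)); m[:,:295]=0;m[:,400:]=0;m[:160]=0;m[250:]=0
c=max(cv2.findContours(m,cv2.RETR_EXTERNAL,cv2.CHAIN_APPROX_NONE)[0],key=cv2.contourArea)
r=cv2.minAreaRect(c);b=cv2.boxPoints(r);print(r,cv2.contourArea(c));print(cast('top',b,.015).round(4).tolist(),cast('top',b,.015).mean(0))
a=cv2.resize(t[160:245,295:395],None,fx=6,fy=6,interpolation=cv2.INTER_CUBIC)
q=cv2.resize(t[205:250,155:255],None,fx=6,fy=6,interpolation=cv2.INTER_CUBIC)[:90*6]
cv2.imwrite('pics/c1.png',cv2.resize(np.vstack([a,q]),None,fx=.75,fy=.75))
E
```

```text
top ((176.65516662597656, 226.63792419433594), (18.383838653564453, 18.56953239440918), 68.19859313964844) 290.0
[[0.5352, 0.4308], [0.5526, 0.3861], [0.5079, 0.3666], [0.4906, 0.4111]] [0.52157946 0.39865458]
top ((234.5, 223.5), (17.0, 17.0), 90.0) 230.0
[[0.5501, 0.2703], [0.5495, 0.2259], [0.5053, 0.2254], [0.5059, 0.2694]] [0.52770168 0.24776473]
side ((305.8250732421875, 321.4430236816406), (28.008638381958008, 14.864715576171875), 23.749494552612305) 81.0
[[0.5559, 0.4257], [0.5527, 0.3877], [0.4943, 0.406], [0.499, 0.4428]] [0.5254486  0.41554628]
side ((305.2941589355469, 311.82354736328125), (18.432706832885742, 11.641709327697754), 14.03624439239502) 101.5
[[0.5508, 0.4046], [0.5524, 0.3732], [0.5129, 0.3773], [0.5122, 0.4084]] [0.53206737 0.39087551]
side ((320.5, 263.0), (22.0, 19.0), 90.0) 246.5
[[0.5603, 0.2075], [0.5164, 0.1977], [0.5026, 0.2704], [0.5444, 0.2796]] [0.5309236  0.23879639]
side ((591.7413940429688, 56.948509216308594), (91.47004699707031, 122.10356140136719), 5.403791427612305) 8338.5
[[-0.0917, -0.7], [-0.4473, -2.6319], [-1.0283, -2.6243], [-0.4149, -0.7135]] [-0.4955568  -1.66745674]
side ((496.9440612792969, 39.226470947265625), (13.11510181427002, 79.45758056640625), 4.39870548248291) 757.5
[[0.0803, -0.9861], [-0.0412, -2.3042], [-0.1207, -2.3063], [0.0272, -0.9895]] [-0.01362843 -1.64650489]
side ((465.2707214355469, 37.03734588623047), (43.314064025878906, 79.59130096435547), 7.853313446044922) 2431.0
[[0.2805, -0.986], [0.2297, -2.327], [-0.0306, -2.2654], [0.1059, -0.9677]] [ 0.14635972 -1.63650691]
hsv plate [ 94  16 238] [ 94  15 238]
((348.24664306640625, 203.3354034423828), (84.03482818603516, 58.190853118896484), 13.5704345703125) 4430.5
[[0.5296, 0.0764], [0.679, 0.0389], [0.6227, -0.175], [0.4754, -0.133]] [ 0.57667502 -0.0481984 ]
```

View pics/c1.png

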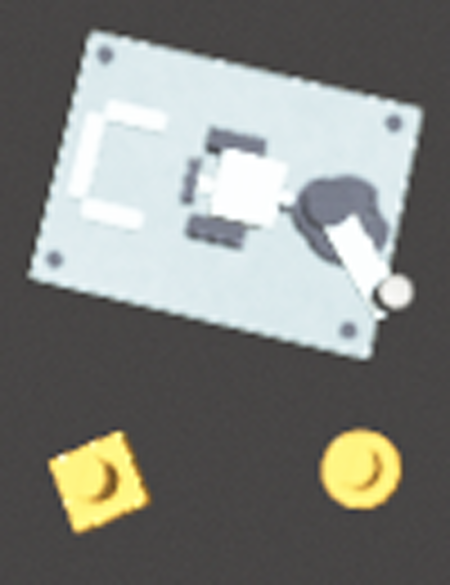

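The crop confirms it: the left brass part, top pixel (177,227), has the square flange, and the one at (235,224) is round. The fixture's +y (nest end) points to image left. The crank grip is at about pixel (383,225). Next I'll fit the plate edges and the housing more carefully.

Run:
```python
from h import *
t=cv2.imread('pics/top0.png')
m=cv2.inRange(t,(90,90,90),(255,255,255)); m[:,:295]=0;m[:,400:]=0;m[:160]=0;m[250:]=0
c=max(cv2.findContours(m,cv2.RETR_EXTERNAL,cv2.CHAIN_APPROX_NONE)[0],key=cv2.contourArea)[:,0].astype(float)
C=np.array([[315.4,167.1],[389,183.6],[377.2,239.3],[301.7,221.1]])
L=[]
for i in range(4):
    a,b=C[i],C[(i+1)%4];d=(b-a)/np.linalg.norm(b-a);l=np.linalg.norm(b-a)
    s=(c-a)@d; o=np.abs((c-a)@[-d[1],d[0]])
    k=(o<2.5)&(s>4)&(s<l-4)
    if i==1:k&=s<35
    w=cast('top',c[k],.015); vx,vy,x,y=cv2.fitLine(w.astype(np.float32),cv2.DIST_HUBER,0,1e-4,1e-4).ravel()
    if np.dot((vx,vy),w[-1]-w[0])<0:vx,vy=-vx,-vy
    L.append(((x,y),(vx,vy))); print(i,k.sum(),np.degrees(np.arctan2(vy,vx)))
X=[]
for i in range(4):
    (p,d),(q,e)=L[i-1],L[i]; s=np.linalg.solve(np.c_[d,-np.array(e)],np.subtract(q,p)); X.append(np.add(p,np.multiply(d,s[0])))
X=np.array(X);print(X,np.linalg.norm(X-np.roll(X,1,0),axis=1))
ctr=X.mean(0); y=(X[0]+X[3]-X[1]-X[2]);yaw=np.arctan2(-y[0],y[1]); xx=(X[0]+X[1]-X[2]-X[3]);print('ctr',ctr,'yaw',yaw,np.arctan2(xx[1],xx[0]))
# fence from white strip: grip blob
g=cast('top',[[295+396/4.5,160+292/4.5]],.099)[0]
Rm=lambda a:np.array([[np.cos(a),-np.sin(a)],[np.sin(a),np.cos(a)]])
ax=ctr+Rm(yaw)@[0,-.055]; v=Rm(yaw).T@(g-ax);print('axis',ax,'grip',g,np.hypot(*v),'crank',(np.arctan2(v[1],v[0])+2.6))
# fence/guides
w=cv2.inRange(t,(247,247,247),(255,255,255)); w[:,:303]=0;w[:,335:]=0;w[:180]=0;w[215:]=0
cc=max(cv2.findContours(w,cv2.RETR_EXTERNAL,cv2.CHAIN_APPROX_NONE)[0],key=cv2.contourArea)[:,0]
print('fence in fixture', ((cast('top',cc,.0245)-ctr)@Rm(yaw)).min(0),((cast('top',cc,.0245)-ctr)@Rm(yaw)).max(0))
# housing boss top in top
b=cv2.boxPoints(cv2.minAreaRect(max([k for k in cv2.findContours(brass(t),cv2.RETR_EXTERNAL,2)[0]],key=cv2.contourArea)))
w=cast('top',b,.014);e=w[1]-w[0];print('housing yaw deg',np.degrees(np.arctan2(e[1],e[0])))
a=proj('top',[[.5215,.3985,.04],[.5215,.3985,.014]]);print(a)
for n,r in(('top',(155,205,200,250)),('side',(285,290,330,335))):
  i=cv2.imread(f'pics/{n}0.png')[r[1]:r[3],r[0]:r[2]];cv2.imwrite(f'pics/h{n}.png',cv2.resize(i,None,fx=9,fy=9,interpolation=2))
```

```text
0 66 75.50906
1 30 -14.499046
2 68 -104.45985
3 47 165.36702
[[ 0.67638165  0.03740171]
 [ 0.6262984  -0.15638217]
 [ 0.4804607  -0.11866855]
 [ 0.53052676  0.07548369]] [0.15074444 0.20015125 0.15063518 0.20050362]
ctr [ 0.5784168  -0.04054133] yaw -0.25264317 -0.25422528
axis [ 0.5646688  -0.09379536] grip [ 0.51062588 -0.12319681] 0.061523024005635134 crank 0.20930546379298454
fence in fixture [-0.02134896  0.08014671] [0.02450042 0.08905805]
housing yaw deg -68.679154470565
[[173.32643849 225.7418134 ]
 [176.69960429 226.63707279]]
```

```bash
cat >> h.py <<'E'
def go(pos,th,flip=0):
    "print shift/turn in tool axes to a downward pose, tool y at th (rad)"
    s=monitor.read_state(); R0=R.from_rotvec(s['tcp_rot'])
    y=np.array([np.cos(th+flip*np.pi),np.sin(th+flip*np.pi),0]); x=np.array([0,0,-1.])
    Rt=R.from_matrix(np.c_[x,y,np.cross(x,y)])
    print('shift',R0.inv().apply(np.array(pos)-s['tool_pos']).round(4),'turn',(R0.inv()*Rt).as_rotvec().round(4))
E
python3 - <<'E'
from h import *
s=monitor.read_state(); M=R.from_rotvec(s['tcp_rot']).as_matrix(); print(M.round(3), np.degrees(np.arctan2(M[1,1],M[0,1])))
for f in(0,1): go((.522,.401,.15),np.radians(21.3),f)
E
```

```text
[[-0.001  0.437 -0.899]
 [ 0.002 -0.899 -0.437]
 [-1.    -0.002 -0.   ]] -64.05749445035417
shift [ 0.0818 -0.8064 -0.6448] turn [-1.4898 -0.0016  0.0016]
shift [ 0.0818 -0.8064 -0.6448] turn [1.6518e+00 1.7000e-03 1.6000e-03]
```

Emit:
jog_arm --pt "0.03 -0.806 -0.645 -1.49 0 0 60" --pt "0.03 -0.806 -0.645 -1.49 0 0 60" --pt "0.03 -0.806 -0.645 -1.49 0 0 60" --pt "0.03 -0.806 -0.645 -1.49 0 0 60" --pt "0.03 -0.806 -0.645 -1.49 0 0 60" --pt "0.03 -0.806 -0.645 -1.49 0 0 60" --pt "0.03 -0.806 -0.645 -1.49 0 0 60" --pt "0.03 -0.806 -0.645 -1.49 0 0 60" --pt "0.03 -0.806 -0.645 -1.49 0 0 60" --pt "0.03 -0.806 -0.645 -1.49 0 0 60" --pt "0.03 -0.806 -0.645 -1.49 0 0 60" --pt "0.03 -0.806 -0.645 -1.49 0 0 60" --pt "0.03 -0.806 -0.645 -1.49 0 0 60" --pt "0.03 -0.806 -0.645 -1.49 0 0 60" --pt "0.03 -0.806 -0.645 -1.49 0 0 60" --pt "0.03 -0.806 -0.645 -1.49 0 0 60" --pt "0.03 -0.806 -0.645 -1.49 0 0 60" --pt "0.03 -0.806 -0.645 -1.49 0 0 60" --pt "0.03 -0.806 -0.645 -1.49 0 0 60" --pt "0.03 -0.806 -0.645 -1.49 0 0 60"

```text
time: 2.1
tool_pos: [0.5148, 0.3701, 0.202]
tcp_rot: [0.931, 1.365, -0.931]
wrist_force: [1.0, -1.2, 0.9]
width: 0.6
```

Run:
```python
from h import *
print(monitor.read_state()['tool_pos'],monitor.read_state()['q'])
go((.522,.401,.08),np.radians(21.3))
```

```text
[0.51482744 0.37013504 0.20204273] [0.58305846 0.20698227 1.72827862 0.00193519 1.20682709 0.20989677]
shift [ 0.1221  0.018  -0.0259] turn [ 0.0007 -0.0017  0.0009]
```

Down to 80 mm, then a look with both cameras.

Emit:
jog_arm --pt "0.05 0.018 -0.026 0 0 0 60" --pt "0.1 0.018 -0.026 0 0 0 60" --pt "0.122 0.018 -0.026 0 0 0 60" --pt "0.122 0.018 -0.026 0 0 0 60"

```text
time: 2.5
tool_pos: [0.517, 0.3983, 0.0726]
tcp_rot: [0.921, 1.37, -0.941]
wrist_force: [-0.8, -1.3, -0.1]
width: 0.602
```

Run:
```python
from h import *
print(monitor.read_state()['tool_pos'])
i=imaging.read_camera('side')[230:360,240:400]
cv2.imwrite('pics/s1.png',cv2.resize(i,None,fx=4.5,fy=4.5,interpolation=2))
for P in((.522,.401,.04),(.522,.401,.08)): print((proj('side',[P])-[240,230])*4.5)
```

```text
[0.51704899 0.3982567  0.07264508]
[[310.33293035 343.13711173]]
[[310.50753497 280.88894559]]
```

View pics/s1.png

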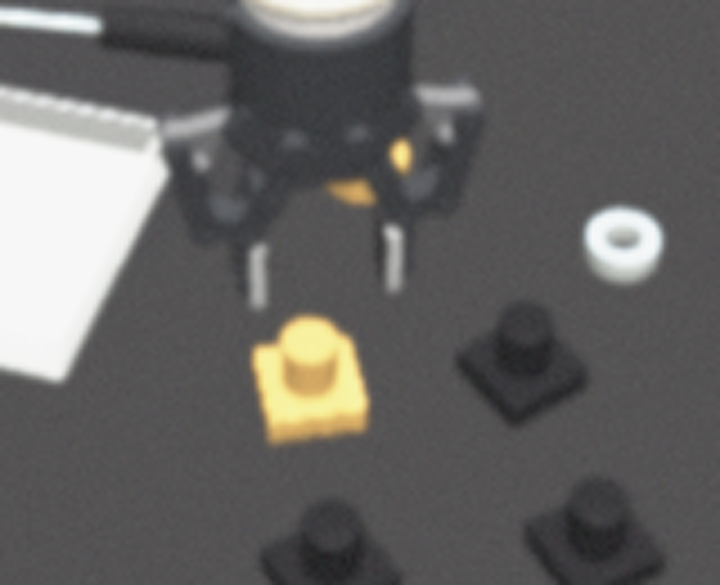

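The boss top is at crop (308,340), and my estimate (0.522, 0.401) projects to (310,343), so they agree. The fingers straddle it. I'll recompute the shift and descend.

Run:
```python
from h import *
print(monitor.read_state()['tool_pos'],monitor.read_state()['time'])
go((.522,.401,.019),np.radians(21.3))
```

```text
[0.51925445 0.39942261 0.07629807] 2.55
shift [ 0.0573  0.0036 -0.0005] turn [0.0011 0.0003 0.0086]
```

Emit:
jog_arm --pt "0.03 0.0036 -0.0005 0.001 0 0.0086 60" --pt "0.05 0.0036 -0.0005 0.001 0 0.0086 60" --pt "0.057 0.0036 -0.0005 0.001 0 0.0086 60" --pt "0.057 0.0036 -0.0005 0.001 0 0.0086 60" --pt "0.057 0.0036 -0.0005 0.001 0 0.0086 60" --pt "0.057 0.0036 -0.0005 0.001 0 0.0086 60" --force 40

```text
time: 3.15
tool_pos: [0.5236, 0.402, 0.0218]
tcp_rot: [0.934, 1.361, -0.928]
wrist_force: [0.2, 0.0, 0.5]
width: 0.598
```

Run:
```python
from h import *
go((.522,.401,.018),np.radians(21.3))
```

```text
shift [ 0.0038 -0.0018  0.0004] turn [-0.0001 -0.0007 -0.0039]
```

Emit:
jog_arm --pt "0.002 0 0 0 0 0 25" --pt "0.002 0 0 0 0 0 25" --pt "0.002 0 0 0 0 0 20" --pt "0.002 0 0 0 0 0 20" --pt "0.002 0 0 0 0 0 20" --pt "0.002 0 0 0 0 0 20" --pt "0.002 0 0 0 0 0 20" --pt "0.002 0 0 0 0 0 20" --force 40

```text
time: 3.95
tool_pos: [0.5242, 0.4025, 0.0213]
tcp_rot: [0.935, 1.36, -0.927]
wrist_force: [-1.4, -0.8, 5.1]
width: 0.287
```

Run:
```python
from h import *
s=monitor.read_state();print(s['tool_pos'],s['width'])
go((.522,.401,.12),np.radians(21.3))
```

```text
[0.52421708 0.40247828 0.02131684] 0.2867593748582821
shift [-0.0987 -0.0021  0.0005] turn [-0.     -0.0011 -0.0054]
```

Emit:
jog_arm --pt "-0.04 0 0 0 0 0 20" --pt "-0.08 0 0 0 0 0 20" --pt "-0.12 0 0 0 0 0 20" --pt "-0.12 0 0 0 0 0 20" --pt "-0.12 0 0 0 0 0 20" --pt "-0.12 0 0 0 0 0 20"

```text
time: 4.55
tool_pos: [0.5224, 0.4012, 0.1393]
tcp_rot: [0.933, 1.361, -0.93]
wrist_force: [-0.2, -0.7, -2.1]
width: 0.283
```

Run:
```python
from h import *
s=monitor.read_state();print(s['tool_pos'],s['width'],s['wrist_force'])
go((.592,.012,.09),-.2535)
```

```text
[0.52236855 0.4012355  0.13928314] 0.28344282754559474 [-0.18328439 -0.67869838 -2.11501204]
shift [ 0.049  -0.0766  0.388 ] turn [ 0.6252 -0.0009 -0.0019]
```

The wrist reads -2.1 N, so the housing is in hand. Now move above the nest.

Emit:
jog_arm --pt "0 -0.009 0.045 0.08 0 0 20" --pt "0 -0.018 0.09 0.16 0 0 20" --pt "0 -0.027 0.135 0.24 0 0 20" --pt "0 -0.036 0.18 0.32 0 0 20" --pt "0 -0.045 0.225 0.4 0 0 20" --pt "0 -0.054 0.27 0.48 0 0 20" --pt "0 -0.063 0.315 0.56 0 0 20" --pt "0 -0.07 0.355 0.625 0 0 20" --pt "0.02 -0.077 0.388 0.625 0 0 20" --pt "0.049 -0.077 0.388 0.625 0 0 20" --pt "0.049 -0.077 0.388 0.625 0 0 20" --pt "0.049 -0.077 0.388 0.625 0 0 20" --pt "0.049 -0.077 0.388 0.625 0 0 20" --pt "0.049 -0.077 0.388 0.625 0 0 20"

```text
time: 5.95
tool_pos: [0.5926, 0.0127, 0.0914]
tcp_rot: [1.395, 1.078, -1.389]
wrist_force: [-0.1, -0.4, -1.8]
width: 0.283
```

Run:
```python
from h import *
imaging.read_camera('side')
s=monitor.read_state();print(s['tool_pos'],s['width'])
go((.592,.012,.06),-.2535)
i=imaging.read_camera('side')[130:240,250:400]
cv2.imwrite('pics/s2.png',cv2.resize(i,None,fx=5,fy=5,interpolation=2))
t=s['tool_pos'];print('side pred underside ctr',(proj('side',[[t[0],t[1],t[2]-.0213]])-[250,130])*5)
Y=np.array([.2508,.968]);X=np.array([.968,-.2508]);c=np.array([.5784,-.0405])
for n,(x,y,z) in dict(nest=(0,.058,.015),fl=(-.0245,.080,.025),fr=(.0245,.080,.025)).items(): print(n,(proj('side',[[*(c+x*X+y*Y),z]])-[250,130])*5)
f=(np.array(t[:2])-c);print('tool in fixture',f@X,f@Y)
```

```text
[0.59266436 0.01266548 0.09145762] 0.2838776038881905
shift [ 0.0315 -0.0006  0.0009] turn [ 0.0016 -0.002  -0.0038]
side pred underside ctr [[325.46132502 270.06926823]]
nest [[322.82377804 358.35180705]]
fl [[346.02983125 377.87114978]]
fr [[262.90628668 352.42774407]]
tool in fixture 0.0004739936451949398 0.055041686271323616
```

View pics/s2.png

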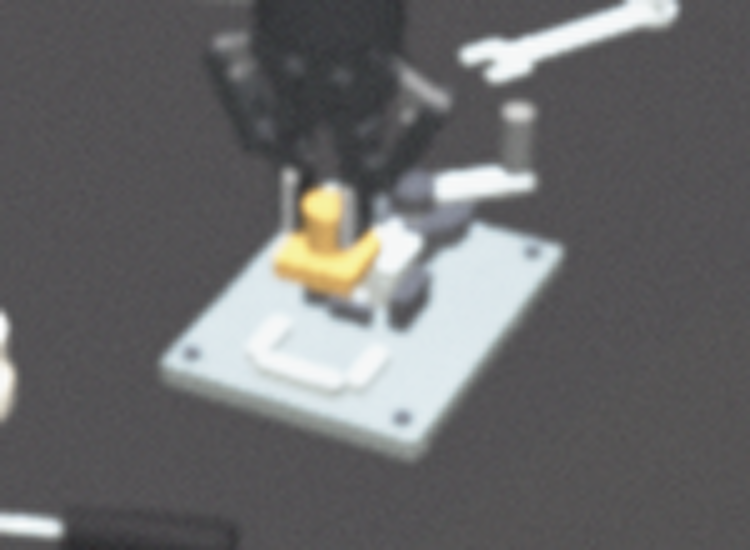

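The fence's inner corners are at crop (268,352) and (345,378). I predicted (263,352) and (346,378), so the nest estimate holds. Next, a numeric check of the held flange's offset and yaw in the hand.

Run:
```python
from h import *
s=monitor.read_state();t=s['tool_pos']
im=imaging.read_camera('side');m=brass(im);m[:,:295]=0;m[:,335:]=0;m[:160]=0;m[195:]=0
p=np.argwhere(m)[:,::-1]
print('left',p[p[:,0]==p[:,0].min()].mean(0),'right',p[p[:,0]==p[:,0].max()].mean(0),'bottom',p[p[:,1]==p[:,1].max()].mean(0),'top',p[p[:,1]==p[:,1].min()].mean(0))
M=R.from_rotvec(s['tcp_rot']).as_matrix();X=M[:,1];Z=-M[:,2];print('Y dir',Z)
zu=t-np.array([0,0,.0213])
for a,b in((1,1),(1,-1),(-1,1),(-1,-1)):
  q=zu+.022*a*X+.022*b*Z; print(a,b,'bot',proj('side',[q])[0].round(1),'top',proj('side',[q+[0,0,.014]])[0].round(1))
print('bosstop',proj('side',[zu+[0,0,.04]]))
```

```text
left [306.  182.5] right [324. 180.] bottom [316. 187.] top [311.5 168. ]
Y dir [0.24933947 0.96841411 0.00198372]
1 1 bot [303.8 186. ] top [303.7 181.6]
1 -1 bot [311.4 177.7] top [311.4 173.3]
-1 1 bot [319.  190.5] top [319. 186.]
-1 -1 bot [326.3 182. ] top [326.5 177.6]
bosstop [[315.26926797 171.14639281]]
```

The held flange matches the prediction within about a pixel. Descend.

Emit:
jog_arm --pt "0.015 -0.0006 0.0009 0.0016 0 -0.0038 20" --pt "0.03 -0.0006 0.0009 0.0016 0 -0.0038 20" --pt "0.04 -0.0006 0.0009 0.0016 0 -0.0038 20" --pt "0.046 -0.0006 0.0009 0.0016 0 -0.0038 20" --pt "0.05 -0.0006 0.0009 0.0016 0 -0.0038 20" --pt "0.05 -0.0006 0.0009 0.0016 0 -0.0038 20" --pt "0.05 -0.0006 0.0009 0.0016 0 -0.0038 20"

```text
time: 6.8
tool_pos: [0.5912, 0.0117, 0.0427]
tcp_rot: [1.394, 1.081, -1.395]
wrist_force: [-7.1, -0.1, 12.7]
width: 0.287
```

Run:
```python
from h import *
s=monitor.read_state();print(s['tool_pos'],s['wrist_force'],s['width'])
go((.592,.012,.036),-.2535)
```

```text
[0.59115878 0.01170898 0.04268224] [-7.12764305 -0.10170043 12.73869277] 0.28730515368502796
shift [ 0.0067  0.0008 -0.0005] turn [-0.0003 -0.0014  0.0026]
```

There is contact early, with the underside at about 21 mm, and -7 N in x: the flange is catching the +x guide. Lift a little, shift 2 mm toward -x, and retry.

Emit:
jog_arm --pt "-0.006 0.0 0 0 0 0 20" --pt "-0.006 -0.002 0 0 0 0 20" --pt "-0.006 -0.002 0 0 0 0 20" --pt "-0.003 -0.002 0 0 0 0 20" --pt "0.001 -0.002 0 0 0 0 20" --pt "0.003 -0.002 0 0 0 0 20" --pt "0.004 -0.002 0 0 0 0 20"

```text
time: 7.5
tool_pos: [0.5901, 0.0118, 0.0425]
tcp_rot: [1.393, 1.081, -1.395]
wrist_force: [-9.9, -1.1, 27.1]
width: 0.282
```

Run:
```python
from h import *
s=monitor.read_state();print(s['tool_pos'],s['wrist_force'],s['width'])
go((.592,.012,.036),-.2535)
i=imaging.read_camera('side')[145:225,275:385]
cv2.imwrite('pics/s3.png',cv2.resize(i,None,fx=7,fy=7,interpolation=2))
```

```text
[0.59007384 0.01180226 0.04245052] [-9.89226708 -1.06329405 27.07702518] 0.2824502605998247
shift [ 0.0064  0.0018 -0.0007] turn [ 0.0001 -0.0008  0.0024]
```

View pics/s3.png

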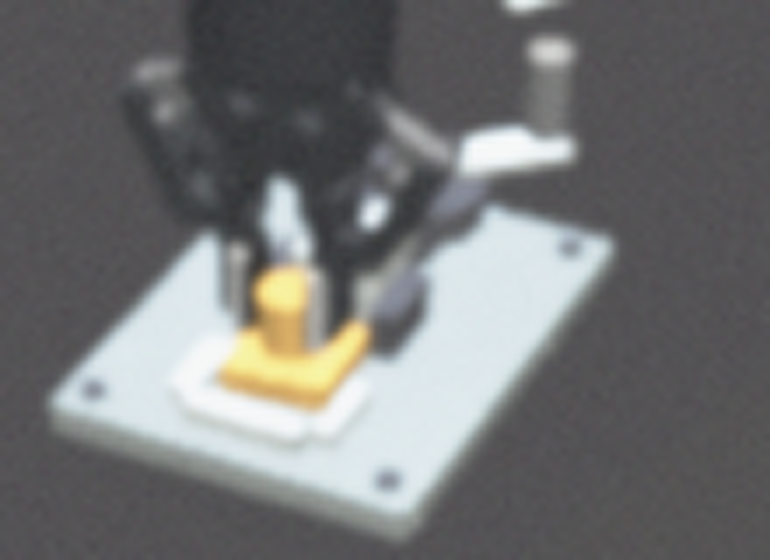

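Run:
```python
from h import *
s=monitor.read_state();print('torque',s['torque'],s['wrist_force'])
Y=np.array([.2508,.968]);X=np.array([.968,-.2508]);c=np.array([.5784,-.0405])
def prof(n,xs,ys,z,ax):
  im=cv2.imread(f'pics/{n}0.png').astype(np.float32).mean(2);out=0
  P=np.array([[*(c+x*X+y*Y),z] for x in xs for y in ys]);uv=proj(n,P).astype(np.float32)
  return cv2.remap(im,uv[:,0].reshape(len(xs),-1),uv[:,1].reshape(len(xs),-1),1).mean(ax)
for n in('top','side'):
  xs=np.arange(-.04,.0401,.002);v=prof(n,xs,np.arange(.054,.072,.002),.023,1);print(n,'x',list(zip((xs*1000).round().astype(int).tolist(),v.astype(int).tolist())))
  ys=np.arange(.01,.1,.002);v=prof(n,np.arange(-.008,.009,.002),ys,.025,0);print(n,'y',list(zip((ys*1000).round().astype(int).tolist(),v.astype(int).tolist())))
```

```text
torque [-0.03608559  2.27350553  0.11507406] [-8.52357996 -0.89055718 24.73778484]
top x [(-40, 232), (-38, 230), (-36, 231), (-34, 244), (-32, 251), (-30, 253), (-28, 253), (-26, 252), (-24, 247), (-22, 236), (-20, 231), (-18, 229), (-16, 229), (-14, 229), (-12, 230), (-10, 230), (-8, 230), (-6, 230), (-4, 230), (-2, 230), (0, 230), (2, 230), (4, 230), (6, 231), (8, 230), (10, 230), (12, 231), (14, 231), (16, 232), (18, 231), (20, 230), (22, 225), (24, 233), (26, 248), (28, 252), (30, 253), (32, 253), (34, 250), (36, 242), (38, 232), (40, 229)]
top y [(10, 239), (12, 238), (14, 239), (16, 237), (18, 220), (20, 171), (22, 141), (24, 147), (26, 179), (28, 212), (30, 229), (32, 231), (34, 230), (36, 230), (38, 231), (40, 231), (42, 231), (44, 231), (46, 231), (48, 231), (50, 231), (52, 230), (54, 230), (56, 230), (58, 230), (60, 230), (62, 230), (64, 230), (66, 230), (68, 230), (70, 230), (72, 230), (74, 230), (76, 230), (78, 238), (80, 248), (82, 252), (84, 253), (86, 253), (88, 251), (90, 243), (92, 233), (94, 230), (96, 229), (98, 210), (100, 144)]
side x [(-40, 227), (-38, 222), (-
[... 250 characters left out ...]
(8, 231), (10, 231), (12, 231), (14, 231), (16, 231), (18, 229), (20, 225), (22, 220), (24, 220), (26, 228), (28, 239), (30, 244), (32, 246), (34, 246), (36, 245), (38, 242), (40, 238)]
side y [(10, 205), (12, 196), (14, 182), (16, 166), (18, 148), (20, 132), (22, 118), (24, 110), (26, 108), (28, 115), (30, 132), (32, 155), (34, 179), (36, 201), (38, 215), (40, 223), (42, 227), (44, 229), (46, 229), (48, 230), (50, 230), (52, 230), (54, 230), (56, 230), (58, 230), (60, 229), (62, 229), (64, 229), (66, 230), (68, 230), (70, 231), (72, 233), (74, 237), (76, 240), (78, 243), (80, 245), (82, 245), (84, 245), (86, 242), (88, 237), (90, 227), (92, 215), (94, 208), (96, 207), (98, 212), (100, 217)]
```

The two views disagree by about 3.6 mm in the fixture's x. Top puts the nest centre at +0.9 mm and side at +4.4 mm. The moment also fits contact on the -x guide, so the right move is toward +x, to the mean of about +2.5.

Emit:
jog_arm --pt "-0.005 0.0 0 0 0 0 20" --pt "-0.007 0.0043 0 0 0 0 20" --pt "-0.007 0.0043 0 0 0 0 20" --pt "-0.007 0.0043 0 0 0 0 20" --pt "-0.003 0.0043 0 0 0 0 20" --pt "0.0 0.0043 0 0 0 0 20" --pt "0.003 0.0043 0 0 0 0 20" --pt "0.005 0.0043 0 0 0 0 20" --pt "0.005 0.0043 0 0 0 0 20"

```text
time: 8.45
tool_pos: [0.5938, 0.0108, 0.0369]
tcp_rot: [1.393, 1.082, -1.395]
wrist_force: [0.0, -0.5, -1.7]
width: 0.286
```

Run:
```python
from h import *
s=monitor.read_state();print(s['tool_pos'],s['wrist_force'],s['torque'],s['width'])
go((.594,.011,.0365),-.2535)
```

```text
[0.59379039 0.0107933  0.03694794] [ 0.02199136 -0.50984397 -1.6645602 ] [-0.00084657 -0.04625304 -0.00794333] 0.28597679629145567
shift [ 0.0004  0.0002 -0.0003] turn [ 0.0002 -0.0006  0.0033]
```

It went in freely. Lower until contact, then open.

Emit:
jog_arm --pt "0.001 0 0 0 0 0 20" --pt "0.002 0 0 0 0 0 20" --pt "0.002 0 0 0 0 0 20"

```text
time: 8.75
tool_pos: [0.5941, 0.0108, 0.0364]
tcp_rot: [1.393, 1.081, -1.395]
wrist_force: [-3.6, -0.4, 6.2]
width: 0.284
```

Emit:
jog_arm --pt "0 0 0 0 0 0 35" --pt "0 0 0 0 0 0 45" --pt "0 0 0 0 0 0 50" --pt "0 0 0 0 0 0 50" --pt "0 0 0 0 0 0 50" --pt "0 0 0 0 0 0 50"

```text
time: 9.35
tool_pos: [0.594, 0.0108, 0.0363]
tcp_rot: [1.393, 1.082, -1.395]
wrist_force: [0.2, 1.0, 0.0]
width: 0.497
```

Emit:
jog_arm --pt "-0.03 0 0 0 0 0 50" --pt "-0.07 0 0 0 0 0 50" --pt "-0.11 0 0 0 0 0 50" --pt "-0.11 0 0 0 0 0 50" --pt "-0.11 0 0 0 0 0 50"

```text
time: 9.85
tool_pos: [0.5955, 0.0106, 0.148]
tcp_rot: [1.395, 1.079, -1.392]
wrist_force: [-0.8, -0.8, -0.3]
width: 0.496
```

Run:
```python
from h import *
s=monitor.read_state();print(s['tool_pos'],s['wrist_force'],s['width'])
a=imaging.read_camera('side');cv2.imwrite('pics/side4.png',a);b=imaging.read_camera('top');cv2.imwrite('pics/top4.png',b)
cv2.imwrite('pics/s4.png',np.hstack([cv2.resize(a[145:225,275:375],None,fx=4,fy=4,interpolation=2),cv2.resize(b[160:240,295:395],None,fx=4,fy=4,interpolation=2)]))
```

```text
[0.59554631 0.01060474 0.14798582] [-0.7634512  -0.76723001 -0.33453494] 0.4961025749531192
```

View pics/s4.png

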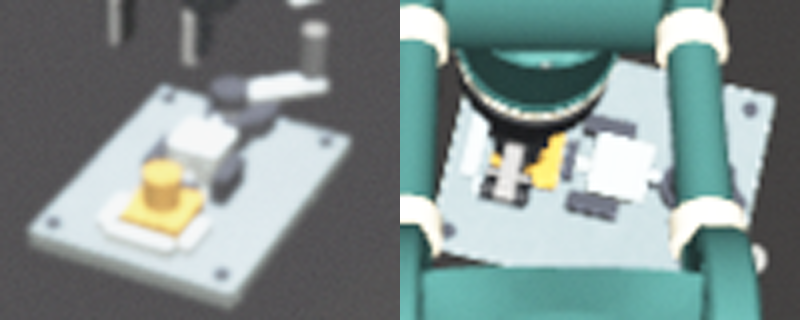

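The left view shows the housing seated flat between guides and fence, boss at crop (160,180). The right view is mostly the arm. Next, locate the crank grip in both views.

Run:
```python
from h import *
a=cast('side',[[275+316/4,145+28/4]],.099)[0]; b=cast('top',[[383,224.9]],.099)[0];
print('side',a,'top',b); g=(a+b)/2
Y=np.array([.2508,.968]);X=np.array([.968,-.2508]);c=np.array([.5784,-.0405])+.0025*X-.0015*Y
v=g-(c-.055*Y);print('grip',g,'r',np.hypot(*v),'crank',np.arctan2(v@Y,v@X)+2.6)
for p,q in((a,.0044*X-.003*Y),(b,.0008*X)):
  v=p-(np.array([.5784,-.0405])+q-.055*Y);print('r',np.hypot(*v),'crank',np.arctan2(v@Y,v@X)+2.6)
go((*g,.13),-.2535); go((*g,.063),-.2535)
```

```text
side [ 0.51191395 -0.12364006] top [ 0.51059935 -0.12319573]
grip [ 0.51125665 -0.12341789] r 0.06188780571606804 crank 0.1741595493061987
r 0.061876771707552965 crank 0.14366539496932873
r 0.06210333376530318 crank 0.2024283879764317
shift [ 0.0152 -0.0457  0.1504] turn [ 0.0001 -0.0001  0.0053]
shift [ 0.0822 -0.0454  0.1504] turn [ 0.0001 -0.0001  0.0053]
```

Emit:
jog_arm --pt "0 -0.015 0.05 0 0 0.005 50" --pt "0 -0.03 0.1 0 0 0.005 50" --pt "0 -0.045 0.15 0 0 0.005 50" --pt "0 -0.045 0.15 0 0 0.005 50" --pt "0 -0.045 0.15 0 0 0.005 50" --pt "0.03 -0.045 0.15 0 0 0.005 50" --pt "0.06 -0.045 0.15 0 0 0.005 50" --pt "0.08 -0.045 0.15 0 0 0.005 50" --pt "0.08 -0.045 0.15 0 0 0.005 50" --pt "0.08 -0.045 0.15 0 0 0.005 50"

```text
time: 10.95
tool_pos: [0.5118, -0.1219, 0.0645]
tcp_rot: [1.392, 1.081, -1.394]
wrist_force: [0.2, 0.2, 0.1]
width: 0.499
```

Run:
```python
from h import *
s=monitor.read_state();print(s['tool_pos'],s['wrist_force'],s['width'])
go((.5113,-.1234,.064),-.2535)
i=imaging.read_camera('side');cv2.imwrite('pics/s5.png',cv2.resize(i[110:220,280:420],None,fx=5,fy=5,interpolation=2))
```

```text
[ 0.51181934 -0.1219211   0.06454603] [0.17735762 0.1883976  0.13582498] 0.4989291380556534
shift [ 0.0005 -0.0001  0.0016] turn [ 0.0015 -0.0005  0.0021]
```

View pics/s5.png

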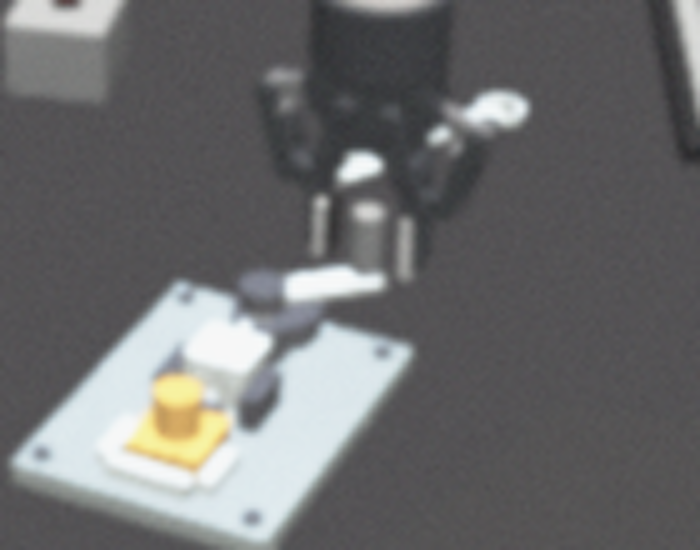

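The grip, at crop (367,230), stands between the open pads at x = 320 and 405, and the fingers clear the arm. Close on it.

Emit:
jog_arm --pt "0 0 0.001 0 0 0 30" --pt "0 0 0.001 0 0 0 10" --pt "0 0 0.001 0 0 0 10" --pt "0 0 0.001 0 0 0 10" --pt "0 0 0.001 0 0 0 10" --pt "0 0 0.001 0 0 0 10" --pt "0 0 0.001 0 0 0 10" --force 50

```text
time: 11.7
tool_pos: [0.514, -0.124, 0.0673]
tcp_rot: [1.394, 1.076, -1.39]
wrist_force: [-0.4, -0.9, 5.6]
width: 0.196
```

```bash
cat >> h.py <<'E'
X=np.array([.968,-.2508]);Y=np.array([.2508,.968]);AX=np.array([.5784,-.0405])+.0025*X-.0565*Y
def st():
    "crank angle from the tool, tangential and radial force at the grip"
    s=monitor.read_state();v=s['tool_pos'][:2]-AX;ph=np.arctan2(v@Y,v@X);f=s['wrist_force'][:2]
    n=v/np.hypot(*v);t=np.array([-n[1],n[0]])
    print('t %.2f crank %.3f r %.4f Ft(on tool) %.1f Fr %.1f Fz %.1f z %.4f w %.3f'%(s['time'],ph+2.6,np.hypot(*v),f@t,f@n,s['wrist_force'][2],s['tool_pos'][2],s['width']))
    return ph,np.hypot(*v),s
def arc(angs,r=None):
    "rows (shift in tool axes) for crank angles"
    ph,r0,s=st();R0=R.from_rotvec(s['tcp_rot']);r=r or r0
    for a in angs:
        p=AX+r*(np.cos(a-2.6)*X+np.sin(a-2.6)*Y); print('%.2f'%a,R0.inv().apply([*(p-s['tool_pos'][:2]),0]).round(4).tolist())
E
python3 -c "
from h import *
arc(np.arange(.25,1.31,.1))"
```

```text
t 11.70 crank 0.203 r 0.0597 Ft(on tool) 0.6 Fr 0.8 Fz 5.6 z 0.0673 w 0.196
0.25 [0.0, 0.002, 0.002]
0.35 [0.0, 0.0064, 0.006]
0.45 [0.0, 0.0112, 0.0095]
0.55 [0.0001, 0.0164, 0.0125]
0.65 [0.0001, 0.0218, 0.015]
0.75 [0.0001, 0.0274, 0.017]
0.85 [0.0001, 0.0333, 0.0183]
0.95 [0.0001, 0.0392, 0.0191]
1.05 [0.0002, 0.0451, 0.0193]
1.15 [0.0002, 0.0511, 0.0189]
1.25 [0.0002, 0.057, 0.0179]
```

Emit:
jog_arm --pt "-0.001 0.002 0.002 0 0 0 10" --pt "-0.002 0.0042 0.0041 0 0 0 10" --pt "-0.002 0.0064 0.006 0 0 0 10" --pt "-0.002 0.0088 0.0078 0 0 0 10" --pt "-0.002 0.0112 0.0095 0 0 0 10" --pt "-0.002 0.0138 0.011 0 0 0 10" --pt "-0.002 0.0164 0.0125 0 0 0 10" --pt "-0.002 0.0191 0.0138 0 0 0 10" --pt "-0.002 0.0218 0.015 0 0 0 10"

```text
time: 12.6
tool_pos: [0.5302, -0.1421, 0.0675]
tcp_rot: [1.396, 1.08, -1.392]
wrist_force: [2.0, 6.1, -6.9]
width: 0.196
```

```bash
python3 -c "
from h import *
arc(np.arange(.65,1.31,.05),.06)"
```

```text
t 12.60 crank 0.616 r 0.0590 Ft(on tool) -2.2 Fr -6.1 Fz -6.9 z 0.0675 w 0.196
0.65 [-0.0, 0.0015, 0.0017]
0.70 [-0.0, 0.0043, 0.0028]
0.75 [-0.0, 0.0072, 0.0037]
0.80 [-0.0, 0.0101, 0.0044]
0.85 [-0.0, 0.013, 0.0051]
0.90 [-0.0, 0.016, 0.0055]
0.95 [-0.0, 0.019, 0.0058]
1.00 [-0.0, 0.0219, 0.006]
1.05 [-0.0, 0.0249, 0.006]
1.10 [-0.0, 0.0279, 0.0059]
1.15 [-0.0, 0.0309, 0.0056]
1.20 [-0.0, 0.0339, 0.0051]
1.25 [-0.0, 0.0368, 0.0046]
1.30 [-0.0, 0.0397, 0.0038]
```

```bash
sed -i 's/-\.0565\*Y/-.0555*Y/' h.py; python3 -c "
from h import *
arc(np.arange(.7,1.16,.05),.0598)"
```

```text
t 12.60 crank 0.622 r 0.0599 Ft(on tool) -2.2 Fr -6.1 Fz -6.9 z 0.0675 w 0.196
0.70 [-0.0, 0.0044, 0.0016]
0.75 [-0.0, 0.0072, 0.0025]
0.80 [-0.0, 0.0101, 0.0032]
0.85 [-0.0, 0.013, 0.0039]
0.90 [-0.0, 0.016, 0.0043]
0.95 [-0.0, 0.019, 0.0046]
1.00 [-0.0, 0.022, 0.0048]
1.05 [-0.0, 0.0249, 0.0048]
1.10 [-0.0, 0.0279, 0.0047]
1.15 [-0.0, 0.0309, 0.0044]
```

Emit:
jog_arm --pt "0 0.0022 0.0008 0 0 0 10" --pt "0 0.0044 0.0016 0 0 0 10" --pt "0 0.0072 0.0025 0 0 0 10" --pt "0 0.0101 0.0032 0 0 0 10" --pt "0 0.013 0.0039 0 0 0 10" --pt "0 0.016 0.0043 0 0 0 10" --pt "0 0.016 0.0043 0 0 0 10"

```text
time: 13.3
tool_pos: [0.5452, -0.1503, 0.0675]
tcp_rot: [1.397, 1.08, -1.391]
wrist_force: [2.1, 3.9, -2.0]
width: 0.195
```

```bash
python3 -c "
from h import *
arc(np.arange(.9,1.41,.05),.0598)"
```

```text
t 13.30 crank 0.910 r 0.0595 Ft(on tool) 0.5 Fr -4.4 Fz -2.0 z 0.0675 w 0.195
0.90 [-0.0, -0.0006, 0.0002]
0.95 [0.0, 0.0023, 0.0005]
1.00 [0.0, 0.0053, 0.0007]
1.05 [0.0, 0.0083, 0.0007]
1.10 [0.0, 0.0113, 0.0006]
1.15 [0.0, 0.0143, 0.0003]
1.20 [0.0, 0.0172, -0.0001]
1.25 [0.0, 0.0202, -0.0007]
1.30 [0.0, 0.0231, -0.0014]
1.35 [0.0, 0.0259, -0.0023]
1.40 [0.0, 0.0287, -0.0033]
```

Emit:
jog_arm --pt "0 0.0023 0.0002 0 0 0 10" --pt "0 0.0053 0.0004 0 0 0 10" --pt "0 0.0083 0.0004 0 0 0 10" --pt "0 0.0113 0.0003 0 0 0 10" --pt "0 0.0143 0.0 0 0 0 10" --pt "0 0.0172 -0.0004 0 0 0 10" --pt "0 0.0172 -0.0004 0 0 0 10"

```text
time: 14.0
tool_pos: [0.5622, -0.1539, 0.0674]
tcp_rot: [1.397, 1.081, -1.391]
wrist_force: [0.3, 6.0, -0.2]
width: 0.193
```

```bash
python3 -c "
from h import *
arc(np.arange(1.2,1.71,.05),.0595)"
```

```text
t 14.00 crank 1.203 r 0.0592 Ft(on tool) -0.2 Fr -6.0 Fz -0.2 z 0.0674 w 0.193
1.20 [-0.0, -0.0001, 0.0003]
1.25 [0.0, 0.0028, -0.0003]
1.30 [0.0, 0.0057, -0.001]
1.35 [0.0, 0.0085, -0.0018]
1.40 [0.0, 0.0113, -0.0029]
1.45 [0.0, 0.0141, -0.004]
1.50 [0.0, 0.0168, -0.0053]
1.55 [0.0, 0.0194, -0.0067]
1.60 [0.0, 0.0219, -0.0082]
1.65 [0.0001, 0.0244, -0.0099]
1.70 [0.0001, 0.0268, -0.0117]
```

```bash
sed -i 's/-\.0555\*Y/-.0547*Y/' h.py; python3 -c "
from h import *
arc(np.arange(1.25,1.61,.05),.0597)"
```

```text
t 14.00 crank 1.200 r 0.0600 Ft(on tool) -0.2 Fr -6.0 Fz -0.2 z 0.0674 w 0.193
1.25 [0.0, 0.0029, -0.0009]
1.30 [0.0, 0.0057, -0.0016]
1.35 [0.0, 0.0086, -0.0025]
1.40 [0.0, 0.0114, -0.0035]
1.45 [0.0, 0.0142, -0.0046]
1.50 [0.0, 0.0169, -0.0059]
1.55 [0.0, 0.0195, -0.0073]
1.60 [0.0, 0.022, -0.0089]
```

Emit:
jog_arm --pt "0 0.0029 -0.0009 0 0 0 10" --pt "0 0.0057 -0.0016 0 0 0 10" --pt "0 0.0086 -0.0025 0 0 0 10" --pt "0 0.0114 -0.0035 0 0 0 10" --pt "0 0.0142 -0.0046 0 0 0 10" --pt "0 0.0142 -0.0046 0 0 0 10"

```text
time: 14.6
tool_pos: [0.5776, -0.1528, 0.0674]
tcp_rot: [1.397, 1.08, -1.391]
wrist_force: [-1.2, 5.0, 1.3]
width: 0.197
```

```bash
python3 -c "
from h import *
arc(np.arange(1.45,1.91,.05),.0598)"
```

```text
t 14.60 crank 1.459 r 0.0597 Ft(on tool) -0.3 Fr -5.1 Fz 1.3 z 0.0674 w 0.197
1.45 [-0.0, -0.0004, 0.0003]
1.50 [0.0, 0.0023, -0.0009]
1.55 [0.0, 0.0049, -0.0024]
1.60 [0.0, 0.0074, -0.0039]
1.65 [0.0, 0.0099, -0.0056]
1.70 [0.0, 0.0123, -0.0074]
1.75 [0.0001, 0.0146, -0.0093]
1.80 [0.0001, 0.0168, -0.0113]
1.85 [0.0001, 0.0189, -0.0135]
1.90 [0.0001, 0.0209, -0.0157]
```

Emit:
jog_arm --pt "0 0.0022 -0.0011 0 0 0 10" --pt "0 0.0048 -0.0026 0 0 0 10" --pt "0 0.0073 -0.0041 0 0 0 10" --pt "0 0.0098 -0.0058 0 0 0 10" --pt "0 0.0122 -0.0075 0 0 0 10" --pt "0 0.0122 -0.0075 0 0 0 10"

```text
time: 15.2
tool_pos: [0.591, -0.1485, 0.0674]
tcp_rot: [1.396, 1.082, -1.391]
wrist_force: [-4.2, 3.2, 2.7]
width: 0.193
```

```bash
python3 -c "
from h import *
arc(np.arange(1.7,2.16,.05),.0597)"
```

```text
t 15.20 crank 1.697 r 0.0594 Ft(on tool) -2.5 Fr -4.6 Fz 2.7 z 0.0674 w 0.193
1.70 [-0.0, 0.0003, 0.0001]
1.75 [0.0, 0.0026, -0.0018]
1.80 [0.0, 0.0048, -0.0038]
1.85 [0.0, 0.0069, -0.006]
1.90 [0.0, 0.0089, -0.0082]
1.95 [0.0, 0.0108, -0.0105]
2.00 [0.0, 0.0125, -0.013]
2.05 [0.0001, 0.0141, -0.0155]
2.10 [0.0001, 0.0156, -0.018]
2.15 [0.0001, 0.017, -0.0207]
```

Resistance is starting (Ft -2.5 N at 1.70). Continue up the rise.

Emit:
jog_arm --pt "0 0.0025 -0.002 0 0 0 10" --pt "0 0.0047 -0.004 0 0 0 10" --pt "0 0.0068 -0.0061 0 0 0 10" --pt "0 0.0088 -0.0083 0 0 0 10" --pt "0 0.0107 -0.0106 0 0 0 10" --pt "0 0.0107 -0.0106 0 0 0 10"

```text
time: 15.8
tool_pos: [0.603, -0.1412, 0.0673]
tcp_rot: [1.394, 1.083, -1.394]
wrist_force: [-6.4, 2.6, 4.4]
width: 0.195
```

```bash
python3 -c "
from h import *
arc(np.arange(1.95,2.41,.05),.0597)"
```

```text
t 15.80 crank 1.934 r 0.0593 Ft(on tool) -3.5 Fr -6.0 Fz 4.4 z 0.0673 w 0.195
1.95 [-0.0, 0.0009, -0.0005]
2.00 [0.0, 0.0027, -0.0029]
2.05 [0.0, 0.0043, -0.0054]
2.10 [0.0, 0.0058, -0.008]
2.15 [0.0, 0.0071, -0.0107]
2.20 [0.0, 0.0084, -0.0134]
2.25 [0.0, 0.0095, -0.0162]
2.30 [0.0, 0.0104, -0.019]
2.35 [0.0, 0.0112, -0.0219]
2.40 [0.0, 0.0119, -0.0248]
```

Emit:
jog_arm --pt "0 0.002 -0.0033 0 0 0 10" --pt "0 0.0036 -0.0058 0 0 0 10" --pt "0 0.0051 -0.0084 0 0 0 10" --pt "0 0.0064 -0.0111 0 0 0 10" --pt "0 0.0064 -0.0111 0 0 0 10"

```text
time: 16.3
tool_pos: [0.6116, -0.133, 0.0674]
tcp_rot: [1.392, 1.083, -1.395]
wrist_force: [-4.4, 1.7, 3.4]
width: 0.188
```

```bash
python3 -c "
from h import *
arc(np.arange(2.1,2.61,.05),.0593)"
```

```text
t 16.30 crank 2.134 r 0.0591 Ft(on tool) -1.6 Fr -4.5 Fz 3.4 z 0.0674 w 0.188
2.10 [0.0, -0.0008, 0.0019]
2.15 [-0.0, 0.0006, -0.0008]
2.20 [-0.0, 0.0018, -0.0035]
2.25 [-0.0, 0.0029, -0.0062]
2.30 [-0.0, 0.0039, -0.009]
2.35 [-0.0, 0.0047, -0.0119]
2.40 [-0.0, 0.0053, -0.0148]
2.45 [-0.0, 0.0058, -0.0177]
2.50 [-0.0, 0.0062, -0.0206]
2.55 [-0.0, 0.0064, -0.0236]
2.60 [0.0, 0.0065, -0.0266]
```

Emit:
jog_arm --pt "0 0.0015 -0.0037 0 0 0 10" --pt "0 0.0026 -0.0064 0 0 0 10" --pt "0 0.0026 -0.0064 0 0 0 10" --pt "0 0.0026 -0.0064 0 0 0 10"

```text
time: 16.7
tool_pos: [0.6149, -0.1289, 0.0674]
tcp_rot: [1.389, 1.082, -1.397]
wrist_force: [-6.2, -0.8, 2.3]
width: 0.193
```

```bash
python3 -c "
from h import *
arc(np.arange(2.25,2.61,.05),.0592)"
```

```text
t 16.70 crank 2.224 r 0.0591 Ft(on tool) -4.3 Fr -4.5 Fz 2.3 z 0.0674 w 0.193
2.25 [-0.0, 0.0006, -0.0014]
2.30 [-0.0, 0.0016, -0.0042]
2.35 [-0.0, 0.0024, -0.007]
2.40 [-0.0, 0.0031, -0.0099]
2.45 [-0.0, 0.0036, -0.0128]
2.50 [-0.0, 0.0039, -0.0158]
2.55 [-0.0, 0.0042, -0.0187]
2.60 [-0.0001, 0.0042, -0.0217]
```

Emit:
jog_arm --pt "0 0.0011 -0.0032 0 0 0 10" --pt "0 0.002 -0.0062 0 0 0 10" --pt "0 0.002 -0.0062 0 0 0 10"

```text
time: 17.0
tool_pos: [0.6178, -0.1244, 0.0674]
tcp_rot: [1.387, 1.082, -1.398]
wrist_force: [-5.5, 1.8, 3.1]
width: 0.193
```

```bash
python3 -c "
from h import *
arc(np.arange(2.3,2.61,.05),.0591)"
```

```text
t 17.00 crank 2.314 r 0.0590 Ft(on tool) -1.3 Fr -5.6 Fz 3.1 z 0.0674 w 0.193
2.30 [0.0, -0.0002, 0.0008]
2.35 [-0.0, 0.0006, -0.002]
2.40 [-0.0, 0.0013, -0.0049]
2.45 [-0.0, 0.0018, -0.0078]
2.50 [-0.0, 0.0022, -0.0107]
2.55 [-0.0001, 0.0024, -0.0137]
2.60 [-0.0001, 0.0025, -0.0166]
```

Emit:
jog_arm --pt "0 0 0 0 0 0 10" --pt "0 0 0 0 0 0 10" --pt "0 0 0 0 0 0 10" --force 80

```text
time: 17.3
tool_pos: [0.6176, -0.1247, 0.0675]
tcp_rot: [1.387, 1.082, -1.399]
wrist_force: [-5.2, 1.7, 2.2]
width: 0.183
```

```bash
python3 -c "
from h import *
for i in range(3): st(); imaging.read_camera('side')
i=imaging.read_camera('side');cv2.imwrite('pics/s6.png',cv2.resize(i[110:220,280:400],None,fx=6,fy=5.4,interpolation=2))
arc(np.arange(2.35,2.61,.05),.0590)"
```

```text
t 17.30 crank 2.308 r 0.0590 Ft(on tool) -1.2 Fr -5.4 Fz 2.2 z 0.0675 w 0.183
t 17.35 crank 2.308 r 0.0591 Ft(on tool) -0.3 Fr -5.6 Fz 2.7 z 0.0675 w 0.187
t 17.40 crank 2.308 r 0.0590 Ft(on tool) 0.3 Fr -5.7 Fz 2.5 z 0.0675 w 0.188
t 17.50 crank 2.308 r 0.0590 Ft(on tool) -0.8 Fr -5.9 Fz 2.8 z 0.0675 w 0.186
2.35 [-0.0, 0.0006, -0.0024]
2.40 [-0.0, 0.0013, -0.0053]
2.45 [-0.0, 0.0018, -0.0082]
2.50 [-0.0001, 0.0022, -0.0111]
2.55 [-0.0001, 0.0024, -0.014]
2.60 [-0.0001, 0.0025, -0.017]
```

View pics/s6.png

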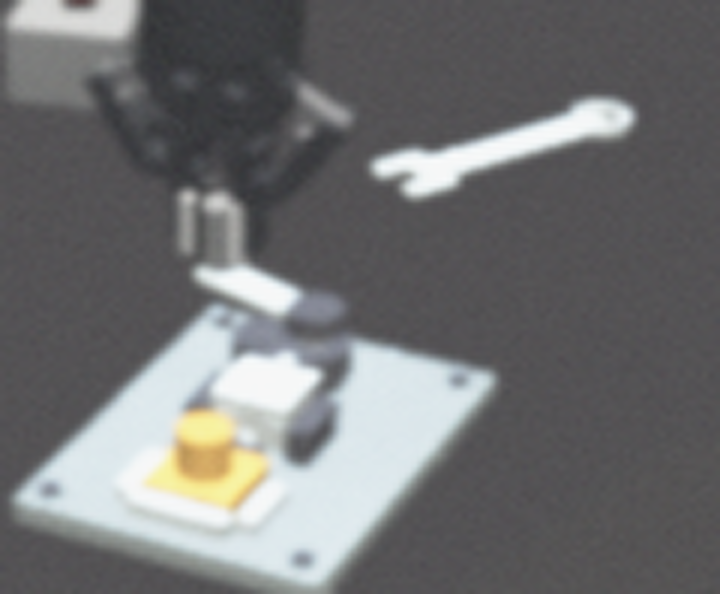

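The fingers still hold the grip at crop (222,230), and the housing is seated with its boss at (205,445). To see how far along the cam I am, I'll measure the white carriage's travel by template matching.

```bash
cat >> h.py <<'E'
def travel(im,ref='pics/side4.png'):
    "white carriage block displacement (mm along fixture y) in the side view"
    K=8; a=cv2.imread(ref)
    P=lambda x,y,z:proj('side',[[*(AX+x*X+(y+.055)*Y),z]])[0]
    u=(P(0,.001,.047)-P(0,0,.047))
    c=P(0,0.004,.047).round().astype(int)
    up=lambda i:cv2.resize(i,None,fx=K,fy=K,interpolation=2)
    t=up(a)[(c[1]-9)*K:(c[1]+5)*K,(c[0]-10)*K:(c[0]+10)*K]; w=up(im)
    m=cv2.matchTemplate(w[(c[1]-14)*K:(c[1]+12)*K,(c[0]-18)*K:(c[0]+16)*K],t,cv2.TM_CCOEFF_NORMED)
    _,v,_,l=cv2.minMaxLoc(m); d=np.array([l[0]/K-8,l[1]/K-5]); print('c',c,'shift px',d,'corr %.2f'%v,'travel mm %.1f'%(d@u/(u@u)))
E
python3 - <<'E'
from h import *
for f in('side0','side4'): travel(cv2.imread(f'pics/{f}.png'))
travel(imaging.read_camera('side'))
E
```

```text
c [323 181] shift px [ 0.25  -0.125] corr 0.95 travel mm -1.1
c [323 181] shift px [0. 0.] corr 1.00 travel mm 0.0
c [323 181] shift px [-1.375  1.875] corr 0.82 travel mm 9.5
```

The carriage has travelled about 9.5 of 14 mm, so the lip should come near 2.6. Continue in smaller steps.

Emit:
jog_arm --pt "0 0.0006 -0.0024 0 0 0 10" --pt "0 0.0012 -0.0053 0 0 0 10" --pt "0 0.0017 -0.0082 0 0 0 10" --pt "0 0.0017 -0.0082 0 0 0 10" --pt "0 0.0017 -0.0082 0 0 0 10"

```text
time: 18.05
tool_pos: [0.6209, -0.1182, 0.0675]
tcp_rot: [1.385, 1.082, -1.4]
wrist_force: [-5.3, -0.5, 3.3]
width: 0.183
```

```bash
python3 -c "
from h import *
travel(imaging.read_camera('side'))
arc(np.arange(2.45,2.71,.05),.0590)"
```

```text
c [323 181] shift px [-1.75  2.  ] corr 0.82 travel mm 10.9
t 18.10 crank 2.433 r 0.0590 Ft(on tool) -1.4 Fr -3.8 Fz 2.8 z 0.0675 w 0.190
2.45 [-0.0, 0.0002, -0.001]
2.50 [-0.0, 0.0005, -0.0039]
2.55 [-0.0, 0.0008, -0.0069]
2.60 [-0.0001, 0.0009, -0.0098]
2.65 [-0.0001, 0.0008, -0.0128]
2.70 [-0.0001, 0.0006, -0.0157]
```

Emit:
jog_arm --pt "0 0.0003 -0.0025 0 0 0 10" --pt "0 0.0005 -0.0045 0 0 0 10" --pt "0 0.0006 -0.0055 0 0 0 10" --pt "0 0.0006 -0.0055 0 0 0 10"

```text
time: 18.5
tool_pos: [0.6219, -0.1161, 0.0674]
tcp_rot: [1.38, 1.08, -1.403]
wrist_force: [-7.1, -6.6, 3.3]
width: 0.187
```

```bash
python3 -c "
from h import *
travel(imaging.read_camera('side'))
arc(np.arange(2.55,2.76,.05),.0590)"
```

```text
c [323 181] shift px [-1.75   2.125] corr 0.82 travel mm 11.3
t 18.55 crank 2.471 r 0.0591 Ft(on tool) -8.8 Fr -4.7 Fz 3.2 z 0.0675 w 0.185
2.55 [-0.0001, 0.0003, -0.0046]
2.60 [-0.0001, 0.0004, -0.0076]
2.65 [-0.0001, 0.0004, -0.0105]
2.70 [-0.0001, 0.0001, -0.0135]
2.75 [-0.0002, -0.0002, -0.0164]
```

Ft is -8.8 N, so the jaw has met the flange. Small steps from here; each command must include about 3 mm of lag.

Emit:
jog_arm --pt "0 0.0002 -0.0035 0 0 0 10" --pt "0 0.0003 -0.0046 0 0 0 10" --pt "0 0.0003 -0.0052 0 0 0 10" --pt "0 0.0003 -0.0052 0 0 0 10"

```text
time: 18.95
tool_pos: [0.6227, -0.1141, 0.0674]
tcp_rot: [1.376, 1.077, -1.405]
wrist_force: [-6.2, -6.0, 1.9]
width: 0.187
```

```bash
python3 -c "
from h import *
travel(imaging.read_camera('side'))
arc(np.arange(2.5,2.81,.05),.0590)"
```

```text
c [323 181] shift px [-1.75   2.125] corr 0.83 travel mm 11.3
t 19.00 crank 2.508 r 0.0590 Ft(on tool) -8.5 Fr -4.1 Fz 2.8 z 0.0674 w 0.183
2.50 [0.0, -0.0001, 0.0005]
2.55 [-0.0, 0.0002, -0.0024]
2.60 [-0.0001, 0.0002, -0.0054]
2.65 [-0.0001, 0.0002, -0.0083]
2.70 [-0.0002, -0.0, -0.0113]
2.75 [-0.0002, -0.0004, -0.0142]
2.80 [-0.0002, -0.0009, -0.0171]
```

```bash
python3 -c "
from h import *
go((.6227,-.1141,.0675),-.2535)"
```

```text
shift [-0.0001  0.0001  0.    ] turn [0.0031 0.0148 0.0083]
```

Emit:
jog_arm --pt "0 0.0002 -0.0035 0 0.005 0 10" --pt "0 0.0003 -0.0046 0 0.01 0 10" --pt "0 0.0003 -0.0054 0 0.01 0 10" --pt "0 0.0003 -0.0054 0 0.01 0 10"

```text
time: 19.4
tool_pos: [0.6234, -0.1119, 0.0674]
tcp_rot: [1.38, 1.082, -1.403]
wrist_force: [-6.2, -4.1, 3.1]
width: 0.185
```

```bash
python3 -c "
from h import *
go((.6227,-.1141,.0675),-.2535)
travel(imaging.read_camera('side'))
arc(np.arange(2.55,2.81,.05),.0590)"
```

```text
shift [-0.     -0.0001  0.0023] turn [0.0033 0.0092 0.0089]
c [323 181] shift px [-1.875  2.25 ] corr 0.82 travel mm 12.0
t 19.45 crank 2.553 r 0.0590 Ft(on tool) -6.1 Fr -5.0 Fz 4.3 z 0.0675 w 0.186
2.55 [0.0, -0.0, 0.0002]
2.60 [-0.0, 0.0, -0.0028]
2.65 [-0.0, -0.0, -0.0057]
2.70 [-0.0001, -0.0002, -0.0087]
2.75 [-0.0001, -0.0006, -0.0116]
2.80 [-0.0001, -0.0011, -0.0145]
```

Emit:
jog_arm --pt "0 0 -0.0035 0 0.005 0 10" --pt "0 0 -0.0046 0 0.008 0 10" --pt "0 0 -0.0054 0 0.008 0 10" --pt "0 0 -0.0054 0 0.008 0 10"

```text
time: 19.85
tool_pos: [0.624, -0.1097, 0.0675]
tcp_rot: [1.382, 1.084, -1.4]
wrist_force: [-7.5, -7.7, 3.5]
width: 0.185
```

```bash
python3 -c "
from h import *
travel(imaging.read_camera('side'))
arc(np.arange(2.6,2.81,.05),.0590)"
```

```text
c [323 181] shift px [-1.875  2.25 ] corr 0.83 travel mm 12.0
t 19.90 crank 2.586 r 0.0590 Ft(on tool) -9.0 Fr -4.3 Fz 1.6 z 0.0674 w 0.186
2.60 [-0.0, -0.0, -0.0008]
2.65 [-0.0, -0.0001, -0.0037]
2.70 [-0.0, -0.0003, -0.0067]
2.75 [-0.0, -0.0006, -0.0096]
2.80 [-0.0001, -0.0011, -0.0125]
```

Emit:
jog_arm --pt "0 0 -0.0035 0 0.003 0 10" --pt "0 -0.0001 -0.0046 0 0.003 0 10" --pt "0 -0.0001 -0.0054 0 0.003 0 10" --pt "0 -0.0001 -0.0054 0 0.003 0 10"

```text
time: 20.3
tool_pos: [0.6243, -0.1087, 0.0674]
tcp_rot: [1.379, 1.083, -1.402]
wrist_force: [-7.4, -10.4, 3.1]
width: 0.184
```

```bash
python3 -c "
from h import *
travel(imaging.read_camera('side'))
arc(np.arange(2.6,2.86,.05),.0590)"
```

```text
c [323 181] shift px [-1.875  2.25 ] corr 0.83 travel mm 12.0
t 20.35 crank 2.604 r 0.0591 Ft(on tool) -12.1 Fr -4.7 Fz 3.2 z 0.0674 w 0.184
2.60 [0.0, -0.0001, 0.0002]
2.65 [-0.0, -0.0001, -0.0027]
2.70 [-0.0, -0.0004, -0.0057]
2.75 [-0.0001, -0.0007, -0.0086]
2.80 [-0.0001, -0.0012, -0.0115]
2.85 [-0.0001, -0.0019, -0.0144]
```

Ft is -12 N with little progress, which is more than the rise should give. Before pushing on I must rule out that I have already passed the flat, which could have been the low-force stretch at 2.31–2.43. Back off a little and read the force, and look at the cam.

Emit:
jog_arm --pt "0 0 -0.001 0 0 0 10" --pt "0 0 0.0005 0 0 0 10" --pt "0 0 0.0015 0 0 0 10" --pt "0 0 0.0015 0 0 0 10"

```text
time: 20.75
tool_pos: [0.6236, -0.1111, 0.0674]
tcp_rot: [1.378, 1.082, -1.403]
wrist_force: [-4.9, -0.5, 2.4]
width: 0.184
```

```bash
python3 -c "
from h import *
st();im=imaging.read_camera('side');travel(im);cv2.imwrite('pics/side7.png',im)
t=imaging.read_camera('top');cv2.imwrite('pics/top7.png',t);st()
a=cv2.imread('pics/side4.png')
f=lambda i:cv2.resize(i[150:205,290:345],None,fx=7,fy=7,interpolation=2)
cv2.imwrite('pics/s7.png',np.hstack([f(a),f(im)]))
# housing displacement
for n,i in(('before',a),('now',im)):
  m=brass(i);m[:,:285]=0;m[:,345:]=0;m[:160]=0;m[220:]=0
  M=cv2.moments(m,True);print(n,M['m10']/M['m00'],M['m01']/M['m00'],M['m00'])
print('px per 10mm Y',proj('side',[[*(AX+.123*Y),.04]])-proj('side',[[*(AX+.113*Y),.04]]))"
```

```text
t 20.75 crank 2.560 r 0.0590 Ft(on tool) -1.9 Fr -4.6 Fz 2.4 z 0.0674 w 0.184
c [323 181] shift px [-1.875  2.25 ] corr 0.83 travel mm 12.0
t 20.85 crank 2.561 r 0.0590 Ft(on tool) -1.5 Fr -6.2 Fz 2.2 z 0.0675 w 0.187
before 314.93617021276594 194.9787234042553 94.0
now 313.9230769230769 195.35897435897436 78.0
px per 10mm Y [[-1.71116924  1.96104823]]
```

View pics/s7.png

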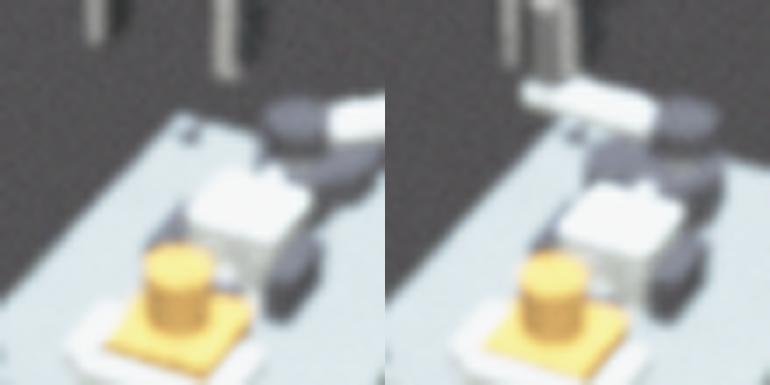

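The jaw has pushed the housing about 3–4 mm onto the fence, and carriage travel is about 12 mm. To settle whether this is rise or lobe, back off further and record force and averaged travel.

```bash
cat >> h.py <<'E'
def avg(n=5):
    im=np.mean([imaging.read_camera('side').astype(np.float32) for _ in range(n)],0).astype(np.uint8); travel(im); return im
E
python3 -c "
from h import *
avg();arc([2.5,2.45,2.4,2.35,2.3],.059);go((.6227,-.1141,.0675),-.2535)"
```

```text
c [323 181] shift px [-1.875  2.25 ] corr 0.83 travel mm 12.0
t 21.10 crank 2.561 r 0.0590 Ft(on tool) -2.0 Fr -5.9 Fz 2.8 z 0.0674 w 0.187
2.50 [0.0, -0.0002, 0.0036]
2.45 [0.0001, -0.0006, 0.0065]
2.40 [0.0001, -0.0011, 0.0094]
2.35 [0.0002, -0.0018, 0.0123]
2.30 [0.0002, -0.0026, 0.0151]
shift [-0.     -0.0001  0.0032] turn [0.0049 0.0108 0.0099]
```

Emit:
jog_arm --pt "0 -0.0002 0.0036 0 0.005 0.005 10" --pt "0 -0.0006 0.0065 0 0.01 0.01 10" --pt "0 -0.0006 0.0065 0 0.01 0.01 10" --pt "0 -0.0006 0.0065 0 0.01 0.01 10"

```text
time: 21.5
tool_pos: [0.6209, -0.1182, 0.0675]
tcp_rot: [1.387, 1.08, -1.392]
wrist_force: [-5.9, -1.6, 2.9]
width: 0.182
```

```bash
python3 -c "
from h import *
st();avg();arc([2.4,2.35,2.3,2.25,2.2],.059)"
```

```text
t 21.50 crank 2.433 r 0.0590 Ft(on tool) -3.9 Fr -4.7 Fz 2.9 z 0.0675 w 0.182
c [323 181] shift px [-1.75  2.  ] corr 0.82 travel mm 10.9
t 21.75 crank 2.433 r 0.0590 Ft(on tool) -3.7 Fr -4.2 Fz 2.9 z 0.0675 w 0.183
2.40 [0.0, -0.0004, 0.0019]
2.35 [0.0, -0.001, 0.0048]
2.30 [0.0, -0.0018, 0.0076]
2.25 [0.0, -0.0028, 0.0104]
2.20 [0.0, -0.0039, 0.0132]
```

Emit:
jog_arm --pt "0 -0.0005 0.0025 0 0 0 10" --pt "0 -0.001 0.005 0 0 0 10" --pt "0 -0.002 0.0085 0 0 0 10" --pt "0 -0.0028 0.0108 0 0 0 10" --pt "0 -0.0028 0.0108 0 0 0 10" --pt "0 -0.0028 0.0108 0 0 0 10"

```text
time: 22.35
tool_pos: [0.6154, -0.1281, 0.0675]
tcp_rot: [1.387, 1.08, -1.392]
wrist_force: [-5.2, 1.2, 2.8]
width: 0.185
```

```bash
python3 -c "
from h import *
st();avg();arc([2.3,2.35,2.4,2.45,2.5,2.55,2.6,2.65],.059);go((.6227,-.1141,.0675),-.2535)"
```

```text
t 22.35 crank 2.239 r 0.0591 Ft(on tool) -2.0 Fr -5.0 Fz 2.8 z 0.0675 w 0.185
c [323 181] shift px [-1.125  1.75 ] corr 0.83 travel mm 8.5
t 22.60 crank 2.239 r 0.0590 Ft(on tool) -1.3 Fr -5.5 Fz 2.6 z 0.0675 w 0.185
2.30 [-0.0, 0.0011, -0.0034]
2.35 [-0.0, 0.002, -0.0062]
2.40 [-0.0, 0.0026, -0.0091]
2.45 [-0.0, 0.0032, -0.012]
2.50 [-0.0001, 0.0035, -0.0149]
2.55 [-0.0001, 0.0038, -0.0179]
2.60 [-0.0001, 0.0039, -0.0208]
2.65 [-0.0001, 0.0038, -0.0238]
shift [-0.0001  0.0037 -0.0154] turn [0.0055 0.0032 0.0012]
```

Travel runs evenly (8.5 mm at 2.24, 10.9 at 2.43, 12.0 at 2.56), and the springs push the crank back everywhere with no lip felt. So this is the rise, and the lip is still ahead at roughly 2.65–2.7. Go forward again.

Emit:
jog_arm --pt "0 0.0006 -0.0034 0 0 0 10" --pt "0 0.0012 -0.0062 0 0 0 10" --pt "0 0.0017 -0.0091 0 0 0 10" --pt "0 0.0022 -0.012 0 0 0 10" --pt "0 0.0025 -0.0149 0 0 0 10" --pt "0 0.0028 -0.0179 0 0 0 10" --pt "0 0.0029 -0.0208 0 0 0 10" --pt "0 0.0029 -0.0238 0 0 0 10" --pt "0 0.0029 -0.0238 0 0 0 10" --pt "0 0.0029 -0.0238 0 0 0 10"

```text
time: 23.6
tool_pos: [0.6242, -0.1087, 0.0675]
tcp_rot: [1.383, 1.077, -1.393]
wrist_force: [-4.3, -7.1, 1.0]
width: 0.183
```

```bash
python3 -c "
from h import *
st();avg(2);arc([2.6,2.65,2.7,2.75,2.8],.0585);go((.6227,-.1141,.0675),-.2535)"
```

```text
t 23.60 crank 2.602 r 0.0589 Ft(on tool) -8.0 Fr -2.4 Fz 1.0 z 0.0675 w 0.183
c [323 181] shift px [-1.875  2.375] corr 0.83 travel mm 12.4
t 23.70 crank 2.603 r 0.0589 Ft(on tool) -8.2 Fr -3.1 Fz 2.0 z 0.0675 w 0.183
2.60 [0.0, -0.0004, 0.0002]
2.65 [-0.0, -0.0005, -0.0027]
2.70 [-0.0, -0.0007, -0.0057]
2.75 [-0.0001, -0.001, -0.0086]
2.80 [-0.0001, -0.0015, -0.0114]
shift [ 0.     -0.0001  0.0056] turn [ 0.0061  0.0073 -0.0004]
```

Small steps again. I'm watching for the force to reverse.

Emit:
jog_arm --pt "0 -0.0004 -0.003 0 0.003 0 10" --pt "0 -0.0006 -0.0045 0 0.006 0 10" --pt "0 -0.0006 -0.0055 0 0.006 0 10" --pt "0 -0.0006 -0.0055 0 0.006 0 10"

```text
time: 24.1
tool_pos: [0.6246, -0.1075, 0.0675]
tcp_rot: [1.382, 1.076, -1.392]
wrist_force: [-6.4, -11.0, 1.8]
width: 0.186
```

```bash
python3 -c "
from h import *
st();avg(2);arc([2.65,2.7,2.75,2.8],.0585);go((.6227,-.1141,.0675),-.2535)"
```

```text
t 24.10 crank 2.624 r 0.0590 Ft(on tool) -12.2 Fr -3.8 Fz 1.8 z 0.0675 w 0.186
c [323 181] shift px [-1.875  2.25 ] corr 0.83 travel mm 12.0
t 24.20 crank 2.624 r 0.0590 Ft(on tool) -12.4 Fr -2.4 Fz 1.4 z 0.0675 w 0.190
2.65 [-0.0, -0.0006, -0.0015]
2.70 [-0.0, -0.0008, -0.0044]
2.75 [-0.0001, -0.0011, -0.0073]
2.80 [-0.0001, -0.0016, -0.0102]
shift [ 0.     -0.0002  0.0069] turn [ 0.0072  0.0077 -0.0015]
```

Emit:
jog_arm --pt "-0.001 -0.0006 -0.0045 0 0.006 0 10" --pt "-0.002 -0.0006 -0.0055 0 0.006 0 10" --pt "-0.002 -0.0006 -0.006 0 0.006 0 10" --pt "-0.002 -0.0006 -0.006 0 0.006 0 10"

```text
time: 24.6
tool_pos: [0.625, -0.1043, 0.0677]
tcp_rot: [1.384, 1.077, -1.39]
wrist_force: [-1.4, -5.6, -6.7]
width: 0.183
```

```bash
python3 -c "
from h import *
st();print(monitor.read_state()['torque']);avg(2);arc([2.65,2.7,2.75,2.8],.0585);go((.6227,-.1141,.0675),-.2535)"
```

```text
t 24.60 crank 2.679 r 0.0588 Ft(on tool) -5.7 Fr -0.4 Fz -6.7 z 0.0677 w 0.183
[-0.86037643  0.2086182  -0.00318594]
c [323 181] shift px [-2.   2.5] corr 0.83 travel mm 13.1
t 24.70 crank 2.683 r 0.0588 Ft(on tool) -6.3 Fr -0.0 Fz -7.1 z 0.0677 w 0.187
2.65 [0.0, -0.0002, 0.002]
2.70 [-0.0, -0.0004, -0.0009]
2.75 [-0.0, -0.0008, -0.0039]
2.80 [-0.0, -0.0012, -0.0067]
shift [0.0002 0.0001 0.0103] turn [ 0.0076  0.0053 -0.0018]
```

Easing the downward and radial load freed it: crank 2.68, travel 13.1 mm, Ft -6 N. Another small step.

Emit:
jog_arm --pt "-0.001 -0.0003 -0.0025 0 0.003 0 10" --pt "-0.001 -0.0005 -0.004 0 0.003 0 10" --pt "-0.001 -0.0005 -0.0045 0 0.003 0 10" --pt "-0.001 -0.0005 -0.0045 0 0.003 0 10"

```text
time: 25.1
tool_pos: [0.6254, -0.1027, 0.0676]
tcp_rot: [1.382, 1.077, -1.39]
wrist_force: [-2.8, -8.8, -3.7]
width: 0.186
```

```bash
python3 -c "
from h import *
st();avg(2);arc([2.7,2.75,2.8,2.85],.0585);go((.6227,-.1141,.0675),-.2535)"
```

```text
t 25.10 crank 2.707 r 0.0589 Ft(on tool) -9.1 Fr -1.5 Fz -3.7 z 0.0676 w 0.186
c [323 181] shift px [-2.125  2.5  ] corr 0.83 travel mm 13.5
t 25.20 crank 2.707 r 0.0589 Ft(on tool) -7.9 Fr -1.6 Fz -3.9 z 0.0676 w 0.186
2.70 [0.0, -0.0004, 0.0005]
2.75 [-0.0, -0.0007, -0.0025]
2.80 [-0.0, -0.0012, -0.0053]
2.85 [-0.0001, -0.0018, -0.0082]
shift [0.0002 0.0002 0.0117] turn [ 0.0084  0.007  -0.0024]
```

Emit:
jog_arm --pt "-0.001 -0.0006 -0.003 0 0.003 0 10" --pt "-0.001 -0.0008 -0.0045 0 0.006 0 10" --pt "-0.001 -0.0008 -0.005 0 0.006 0 10" --pt "-0.001 -0.0008 -0.005 0 0.006 0 10"

```text
time: 25.6
tool_pos: [0.6255, -0.1018, 0.0676]
tcp_rot: [1.382, 1.076, -1.388]
wrist_force: [-3.1, -11.4, -4.2]
width: 0.186
```

```bash
python3 -c "
from h import *
st();avg(2);arc([2.75,2.8,2.85],.0585);go((.6227,-.1141,.0675),-.2535)"
```

```text
t 25.60 crank 2.723 r 0.0589 Ft(on tool) -11.7 Fr -1.6 Fz -4.2 z 0.0676 w 0.186
c [323 181] shift px [-2.125  2.5  ] corr 0.83 travel mm 13.5
t 25.70 crank 2.722 r 0.0589 Ft(on tool) -11.8 Fr -1.6 Fz -4.1 z 0.0676 w 0.185
2.75 [-0.0, -0.0006, -0.0015]
2.80 [-0.0, -0.0011, -0.0044]
2.85 [-0.0001, -0.0017, -0.0073]
shift [0.0002 0.0002 0.0126] turn [ 0.0093  0.007  -0.0036]
```

Emit:
jog_arm --pt "-0.001 -0.0009 -0.0045 0 0.003 0 10" --pt "-0.002 -0.0012 -0.0055 0 0.006 0 10" --pt "-0.002 -0.0012 -0.006 0 0.006 0 10" --pt "-0.002 -0.0012 -0.006 0 0.006 0 10"

```text
time: 26.1
tool_pos: [0.6258, -0.0956, 0.0679]
tcp_rot: [1.387, 1.08, -1.385]
wrist_force: [3.6, -2.5, -15.5]
width: 0.185
```

```bash
python3 -c "
from h import *
st();im=avg(2);cv2.imwrite('pics/side8.png',im);arc([2.75,2.8,2.85,2.9],.0585);go((.6227,-.1141,.0675),-.2535)"
```

```text
t 26.10 crank 2.827 r 0.0587 Ft(on tool) -2.4 Fr 3.7 Fz -15.5 z 0.0679 w 0.185
c [323 181] shift px [-2.125  2.5  ] corr 0.84 travel mm 13.5
t 26.20 crank 2.831 r 0.0586 Ft(on tool) -3.2 Fr 4.7 Fz -18.2 z 0.0679 w 0.183
2.75 [0.0, 0.0007, 0.0047]
2.80 [0.0, 0.0002, 0.0018]
2.85 [-0.0, -0.0004, -0.001]
2.90 [-0.0, -0.0012, -0.0039]
shift [0.0005 0.0016 0.0189] turn [ 0.0096  0.001  -0.0032]
```

The crank jumped about 0.1 rad to 2.83 and the force fell off, so it may have passed the lip. Relax the vertical and radial pull and read again.

Emit:
jog_arm --pt "0.002 0.0003 0 0 0 0 10" --pt "0.003 0.0005 0 0 0 0 10" --pt "0.003 0.0005 0 0 0 0 10" --pt "0.003 0.0005 0 0 0 0 10"

```text
time: 26.6
tool_pos: [0.6261, -0.0952, 0.0675]
tcp_rot: [1.386, 1.081, -1.385]
wrist_force: [-6.8, -1.0, 3.3]
width: 0.185
```

```bash
python3 -c "
from h import *
st();im=avg(5);st();arc([2.75,2.8,2.85,2.9],.0585)"
```

```text
t 26.60 crank 2.834 r 0.0590 Ft(on tool) -1.2 Fr -6.7 Fz 3.3 z 0.0675 w 0.185
c [323 181] shift px [-2.125  2.5  ] corr 0.85 travel mm 13.5
t 26.85 crank 2.834 r 0.0589 Ft(on tool) -0.9 Fr -4.9 Fz 2.6 z 0.0675 w 0.185
t 26.85 crank 2.834 r 0.0589 Ft(on tool) -0.9 Fr -4.9 Fz 2.6 z 0.0675 w 0.185
2.75 [0.0, 0.0005, 0.0049]
2.80 [0.0, -0.0, 0.002]
2.85 [-0.0, -0.0006, -0.0008]
2.90 [-0.0, -0.0014, -0.0037]
```

Emit:
jog_arm --pt "-0.0005 -0.0004 -0.001 0 0 0 10" --pt "-0.0005 -0.0006 -0.002 0 0 0 10" --pt "-0.0005 -0.0008 -0.0025 0 0 0 10" --pt "-0.0005 -0.0008 -0.0025 0 0 0 10"

```text
time: 27.25
tool_pos: [0.6258, -0.0921, 0.0678]
tcp_rot: [1.386, 1.082, -1.385]
wrist_force: [0.3, -0.2, -11.0]
width: 0.187
```

```bash
python3 -c "
from h import *
st();im=avg(3);st();arc([2.8,2.85,2.9,2.95],.0587)"
```

```text
t 27.25 crank 2.887 r 0.0587 Ft(on tool) -0.2 Fr 0.3 Fz -11.0 z 0.0678 w 0.187
c [323 181] shift px [-2.     2.375] corr 0.85 travel mm 12.8
t 27.40 crank 2.885 r 0.0588 Ft(on tool) 0.1 Fr 0.4 Fz -10.5 z 0.0678 w 0.186
t 27.40 crank 2.885 r 0.0588 Ft(on tool) 0.1 Fr 0.4 Fz -10.5 z 0.0678 w 0.186
2.80 [0.0, 0.0011, 0.0049]
2.85 [0.0, 0.0005, 0.002]
2.90 [-0.0, -0.0003, -0.0008]
2.95 [-0.0, -0.0012, -0.0036]
```

Moving forward took no force (Ft 0) and travel dropped to 12.8 mm, so the lip is passed. One more small nudge toward the middle of the flat; the lobe should not begin before about 3.05.

Emit:
jog_arm --pt "0.001 -0.0002 -0.001 0 0 0 10" --pt "0.0015 -0.0004 -0.002 0 0 0 10" --pt "0.0015 -0.0004 -0.002 0 0 0 10" --pt "0.0015 -0.0004 -0.002 0 0 0 10"

```text
time: 27.8
tool_pos: [0.6259, -0.0903, 0.0675]
tcp_rot: [1.387, 1.082, -1.385]
wrist_force: [-5.1, -0.8, 3.8]
width: 0.181
```

```bash
python3 -c "
from h import *
st();im=avg(5);st()"
```

```text
t 27.80 crank 2.918 r 0.0590 Ft(on tool) -0.4 Fr -5.1 Fz 3.8 z 0.0675 w 0.181
c [323 181] shift px [-2.    2.25] corr 0.86 travel mm 12.4
t 28.05 crank 2.919 r 0.0590 Ft(on tool) -0.2 Fr -5.7 Fz 2.6 z 0.0675 w 0.184
```

Emit:
jog_arm --pt "0 -0.0004 -0.0008 0 0 0 10" --pt "0 -0.0007 -0.0016 0 0 0 10" --pt "0 -0.0007 -0.0016 0 0 0 10" --pt "0 -0.0007 -0.0016 0 0 0 10"

```text
time: 28.45
tool_pos: [0.6258, -0.0886, 0.0676]
tcp_rot: [1.387, 1.081, -1.385]
wrist_force: [-2.8, -1.6, -1.0]
width: 0.186
```

```bash
python3 -c "
from h import *
st();im=avg(5);st()"
```

```text
t 28.45 crank 2.946 r 0.0589 Ft(on tool) -1.3 Fr -2.9 Fz -1.0 z 0.0676 w 0.186
c [323 181] shift px [-1.875  2.25 ] corr 0.86 travel mm 12.0
t 28.70 crank 2.947 r 0.0589 Ft(on tool) -3.0 Fr -3.2 Fz -0.9 z 0.0676 w 0.185
```

Travel is 12.0 mm, which is exactly the flat's radius (14 − 2). Release the grip and rise clear.

Emit:
jog_arm --pt "0 0 0 0 0 0 25" --pt "0 0 0 0 0 0 35" --pt "0 0 0 0 0 0 45" --pt "0 0 0 0 0 0 45" --pt "0 0 0 0 0 0 45" --pt "0 0 0 0 0 0 45"

```text
time: 29.3
tool_pos: [0.626, -0.0885, 0.0677]
tcp_rot: [1.387, 1.081, -1.384]
wrist_force: [-0.1, -0.0, 0.2]
width: 0.451
```

Emit:
jog_arm --pt "-0.03 0 0 0 0 0 45" --pt "-0.07 0 0 0 0 0 45" --pt "-0.11 0 0 0 0 0 45" --pt "-0.15 0 0 0 0 0 45" --pt "-0.15 0 0 0 0 0 45" --pt "-0.15 0 0 0 0 0 45"

```text
time: 29.9
tool_pos: [0.6266, -0.0885, 0.2196]
tcp_rot: [1.388, 1.078, -1.382]
wrist_force: [-0.6, 0.4, -0.7]
width: 0.453
```

Run:
```python
from h import *
s=monitor.read_state();print(s['tool_pos'],s['wrist_force'],s['width'])
im=avg(4);cv2.imwrite('pics/side9.png',im)
f=lambda i:cv2.resize(i[135:215,290:370],None,fx=5,fy=5,interpolation=2)
cv2.imwrite('pics/s9.png',np.hstack([f(cv2.imread('pics/side4.png')),f(im)]))
for c in(2.6,2.8,2.9,2.95,3.0,3.1):
    p=AX+.06*(np.cos(c-2.6)*X+np.sin(c-2.6)*Y);print(c,((proj('side',[[*p,.099]])-[290,135])*5+[400,0]).round(1))
```

```text
[ 0.62655181 -0.08851765  0.21964592] [-0.56871649  0.36354512 -0.69274209] 0.45291678244474937
c [323 181] shift px [-1.875  2.25 ] corr 0.86 travel mm 12.0
2.6 [[514.6  74.4]]
2.8 [[506.8  84.6]]
2.9 [[504.4  90.1]]
2.95 [[503.6  92.8]]
3.0 [[503.1  95.6]]
3.1 [[502.9 101.3]]
```

View pics/s9.png

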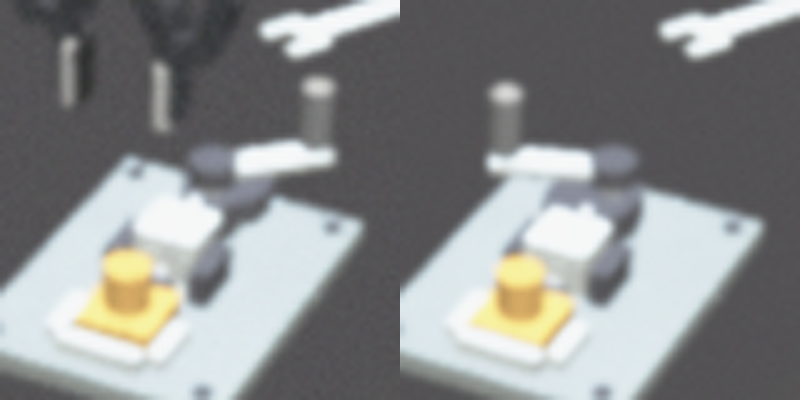

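After release the grip stands at crop (506,93), which matches crank ≈ 2.95 (it did not spring back). The carriage is at 12.0 mm and the housing is flat against the fence. One stillness and bystander check, then hand in.

Emit:
jog_arm --pt "0 0 0 0 0 0 45" --pt "0 0 0 0 0 0 45" --pt "0 0 0 0 0 0 45" --pt "0 0 0 0 0 0 45" --pt "0 0 0 0 0 0 45" --pt "0 0 0 0 0 0 45" --pt "0 0 0 0 0 0 45" --pt "0 0 0 0 0 0 45"

```text
time: 30.9
tool_pos: [0.6242, -0.0881, 0.2154]
tcp_rot: [1.385, 1.084, -1.387]
wrist_force: [0.1, -0.5, -0.5]
width: 0.452
```

Run:
```python
from h import *
im=avg(4);a=cv2.imread('pics/side9.png')
f=lambda i:i[145:160,383-0-0:0] 
print('mean diff round grip/fixture',cv2.absdiff(im,a)[140:215,285:370].mean(),cv2.absdiff(im,a)[140:215,285:370].max())
o=cv2.imread('pics/side0.png');d=cv2.absdiff(im,o).max(2)[120:370,200:420]>60
n,l,st_,c=cv2.connectedComponentsWithStats(d.astype(np.uint8))
print([(s[:5]+[200,120,0,0,0]).tolist() for s in st_[1:] if s[4]>8])
finish_job()
```

```text
c [323 181] shift px [-1.875  2.25 ] corr 0.86 travel mm 12.0
mean diff round grip/fixture 0.6710065359477124 4
[[351, 150, 6, 5, 22], [308, 152, 6, 4, 21], [337, 163, 20, 9, 125], [307, 164, 22, 6, 100], [319, 171, 16, 10, 56], [338, 174, 6, 6, 28], [306, 181, 19, 23, 230], [296, 300, 26, 28, 565]]
the job is handed in; nothing more can be done
```

I laid the square-flanged brass housing in the nest boss up and released it at a crank angle of about 0.2. I then turned the crank anticlockwise over the lip into the cam's flat, let go at about 2.95 rad and handed the job in at about 31 s.

**Last checks**
- **Force:** the tangential force peaked at about 12 N before the lip, then fell to about 0 N as the roller dropped. It read -1 to -3 N just before release.
- **Carriage travel:** it fell from 13.5 mm at the lip to 12.0 mm, the depth expected for the flat. It was still 12.0 mm after release.
- **Stillness:** the crank did not spring back. Two sets of pictures about 1 s apart showed no change around the fixture.
- **Bystanders:** in the part of the side view I compared, only the housing, the crank and the carriage had changed since the start.

**What went wrong or disagreed**
- The two cameras disagreed by about 3.6 mm in the fixture's x. The first two tries to lower the housing landed on a side guide, with about 27 N at the wrist at most; I corrected by feel.
- Resistance near the lip was about twice the 1 to 6 N given, from stick-slip friction at the grip. I backed off once to make sure I was still on the rise.
- I could not measure the jaw force directly. I inferred it from the carriage travel, which is good to about 1 mm.

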